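# Hang the rinsing pail from the studio drying rail

### The arm

A 6-joint arm with a two-finger parallel gripper is mounted at the origin on the work surface. World frame = base frame: x ahead of the robot, y to its left, z up, the work surface at z = 0. Lengths are in m, angles in rad, forces in N, time in s.
With the tool pointing down it reaches from about 0.225 to 0.875 m from the base axis. Payload 3.4 kg.
Tool frame: the origin (TCP) lies at the very end of the fingers, on their centre line; the grasp point (between the pads) lies 19 mm behind it (bot.pinch_z is the distance from the TCP to the grasp point, in m); z points along the fingers, y is the direction in which the jaws open and shut (so a half turn about z gives the same grasp; the last joint's range is limited). The gripper opens to 85 mm and grips with 20 to 120 N. Pads are 22 mm wide; open, the fingers measure 114 mm over their backs; the gripper's body (76 mm by 85 mm) begins 54 mm behind the grasp point. The pads swing forward as they close: fully open they stand 13 mm farther back than shut.
Start: joints at [0.988, 0.276, 1.505, -0, 1.361, -0.121], TCP at [0.256, 0.515, 0.231] pointing down, gripper open.
Joint ranges: [-2.89, 2.89], [-0.75, 2.08], [0.22, 2.7], [-1.18, 4.32], [0.11, 2.71], [-2.7, 2.7]. Speed limits (rad/s): [2.57, 2.57, 3.14, 3.14, 3.14, 3.14].

### API

Orientations are given as a 3x3 rotation matrix whose columns are the frame's x, y, z axes.
In Python, from bench import readout, vision, bot gives the robot as it stands.
- The arm moves only by the shell command python3 -m creep 'ROWS' [FORCE]. ROWS is JSON, a list of rows, each a list of 7 numbers: the finger opening in mm, from 0 to 85.4, then the shift along the tool's x, y, z in units of 30 mm (1.0 is 30 mm), then the turn, a rotation vector about the tool's x, y, z in units of 5 degrees (1.0 is 5 degrees). In form: [[claw, tx, ty, tz, wx, wy, wz], ...]. A call has 1 to 8 rows; each row is the pose to reach, as a shift and turn from the pose commanded when the call began, along the tool's axes at that moment; what a row does not reach only later rows make up. A row lasts 1/12 s, in which the tool goes at most 41.7 mm and 7.16 degrees, less where a joint would pass 70% of its speed; a pose out of reach is approached as far as the arm can. A call with a gripper value outside its range is refused whole. The fingers move at their own pace and stop on an object; FORCE is the grip in N (left out, the last holds). Time passes only in rows, so rows that repeat a pose let the fingers close. It gives the time, the measured TCP pose, the force and the opening at its end, in the units of the state.
- readout.read_state(): the state, without advancing time (a new reading comes with each control period).
- vision.get_image(name): name is "side" or "top" or "wrist"; returns a dict with "image" (400x640x3 uint8, blue, green, red), "K" (3x3 intrinsics, pixels), "rvec" (rotation vector, rad) and "tvec" (3), from world to camera coordinates, as OpenCV has them. Camera axes: x right, y down, z forward; pixel columns grow to the right and rows downward; lengths in m; the calibration is good to about 2 mm. A picture is of the moment at which its call begins. There is no depth.
- bot.finish_job(): hands the job in, once; it reports no verdict.
Trained networks look in a picture, given as the dict that the camera call returned (one of the last four; its "shot" number tells which), for a name from the list of things; names that differ only in an ending like _2 or _b are one class to them, and where a whole thing is asked for, a point or a joint stands for the part that bears it (a point fixed in the world has none). Each returns a list of dicts, best first, with "confidence" (0 to 1); they miss things now and then, are a little off and sometimes report something else, mostly with a low value. They report only what shows in the picture. A call takes as long as a camera call. They do not tell look-alikes from the thing itself.
- vision.search_frame(picture, query): "position" ([row, column] in pixels, amid what is visible of it).
- vision.silhouettes(picture, query): "mask" (400x640 bool, what is visible of it) and "position" ([row, column] in pixels, amid what is visible of it).
The state is a dict: "time_s": time; "q": joint angles; "joint_velocities": joint speeds; "effort": joint torques, N m; "eef_pos": TCP position; "tcp_rot": TCP orientation; "contact_force": force on the tool from outside, world axes, zero at the start; "torque": the same for the moment, N m; "grip_width": finger opening in m.
Only numpy, scipy, OpenCV 4.12 (cv2) and the standard library are available. Lean on these libraries where they do the work, as an engineer would, in place of code of your own. Each camera call takes 0.05 s, during which the arm holds its last target.

### The job

Take the S-hook off its little stand, hook it over the drying rail so that it sits right down in the narrow neck turned somewhere in the bar (slide it gently along the bar to feel for it), and let go of it there. Then hang the small pail by its bail in the hook's lower curl and leave it hanging still and upright, with the hook still seated in the neck. Do not lean hard on the rail or the hook with either part, keep the pail from tipping far, and leave the other things on the bench where they are.

Things in the scene. Friction and masses are not known exactly. Their poses are not given: they have to be found in the camera images.
- rack: Drying rail, fixed to the bench. Origin on the bench midway between its two wooden posts (26 mm square, 285 mm tall, at own y = +170 and -170 mm, feet 80 x 50 x 18 mm). A round wooden bar, 18 mm thick, runs level through them along its own y, axis 265 mm above the bench. Robot side is own -x. The bar is rigid; pressing on it with over 25 N is too hard.
- rail_mid (a point): Point on the bar's axis midway between the posts, axes as rack. Somewhere within 60 mm either side of it along y (elsewhere each time, NOT measured: find it by feel) the bar has its one neck: a square-shouldered groove all round, 18 mm long and 10 mm in diameter, in which a hook sliding along the bar drops by 4 mm.
- stand: Small fixed wooden stand; the hook starts on it. Origin on the bench under the hook. A steel peg, 10 mm thick, runs along its own y from -30 to +45 mm, axis 150 mm up, on a post 22 mm square and 165 mm tall at y = +55 mm (foot 70 mm square). Lift the hook about 28 mm, then draw it off towards own -x.
- hook_tab (a point): Centre of the upright plywood tab on top of the S-hook, the place to grip (10 mm in y, 18 mm in x, 50 mm tall; nothing beside it). The hook is flat steel strip, 5 mm thick, 10 mm wide in y, about 0.09 kg, an S in its own x-z plane, z up. Its straight shank slants from x = -17.5, 44 mm below this point, to x = +17.5, 134 mm below.
- hook_top (a point): Inside of the top of the upper curl, where the bar bears, 29 mm under the tab's centre. The curl is a half circle of 15 mm inner radius, open downward, free end at x = +17.5, 15 mm below this point. To enter, the bar's axis comes from the hook's +x side 37 to 41 mm below this point to about x = +3, then the hook is lowered.
- hook_low (a point): Inside of the bottom of the lower curl, where the bail comes to lie, 120 mm below hook_top. The curl is a half circle of 15 mm inner radius, open upward, free end at x = -17.5 (robot side), 15 mm above this point. The hook hangs loose and swings or lifts off if pushed.
- pail_handle (a point): Grip point on the pail's handle, a flat upright fin on its -x side (10 mm thick in y, 28 mm tall, 60 mm long in x; this point 16 mm from its outer end, 44 mm above the pail's underside, 76 mm from its axis). The pail is aluminium, 60 mm tall, 68 mm across the rim, about 0.15 kg. It hangs with the fin on the robot side of the rail.
- pail_bail (a point): Centre of the wire (6 mm thick) at the top of the pail's rigid bail, on the pail's axis, 105 mm above its underside, 76 mm in +x and 61 mm up from pail_handle. The bail is a fixed arch about 60 mm wide in the pail's own y-z plane, falling 4 mm within 15 mm either side of this point.
- tube_a: Bystander: a paint tube lying on the bench, 94 x 30 x 18 mm, origin under its middle.
- tube_b: Bystander: another paint tube, same size.
- tube_c: Bystander: another paint tube, same size.
- bowl: Bystander: a glass mixing bowl, 100 mm across, 45 mm tall, origin at the centre of its underside.
- tube_d: Bystander: another paint tube, same size.
- mug: Bystander: a plain ceramic cup, 72 mm across, 85 mm tall, origin at the centre of its underside.
- jar: Bystander: a jar, 60 mm across, 80 mm tall, origin at the centre of its underside.
There are look-alikes about, which are no part of the job. Leave any blue look-alike of the part that bears pail_handle alone.

How it is judged:
By the outcome, as a careful person would: the job done as asked, in the order asked, and still so for the second after the job is handed in, with the robot touching nothing.
It also fails if it takes over 72 s, if anything falls off the work surface, if the arm or the gripper's body presses on something with over 40 N, if the wrist force passes 120 N, or if a joint passes its speed limit or range.

## Working session

There is one attempt and no reset: what is moved stays moved. The work goes in short steps, Python scripts to look and compute and a shell command to move; the robot and the scene stay as the last step left them, time stands still between calls to the robot, and variables do not carry over. Pictures are saved under pics/ and viewed, and the job is handed in when it is done.

```bash
ls -la; mkdir -p pics
python3 - <<'E'
from bench import readout, vision, bot
import cv2, pickle
print(readout.read_state())
for n in ["side","top","wrist"]:
    p=vision.get_image(n); cv2.imwrite(f"pics/{n}0.png",p["image"]); pickle.dump(p,open(f"{n}0.pkl","wb"))
    print(n,p["K"].tolist(),p["rvec"],p["tvec"])
    for q in ["rack","stand","hook_tab","hook_top","hook_low","pail_handle","pail_bail"]:
        r=vision.search_frame(p,q); print(q,[(x["position"],round(x["confidence"],2)) for x in r])
E
```

```text
total 12
drwxr-xr-x  3 agent agent 4096 Dec  7 17:03 .
drwxr-xr-x 23 root  root  4096 Dec  7 17:03 ..
drwxr-xr-x  2 agent agent 4096 Dec  7 17:03 pics
{'time_s': 0.0, 'q': array([ 9.87990529e-01,  2.76578870e-01,  1.50615357e+00,  1.51860591e-05,
        1.36071499e+00, -1.21001783e-01]), 'joint_velocities': array([-5.26711120e-04,  1.40544327e-03, -1.07380357e-03, -6.90684952e-05,
       -2.70568650e-04,  1.58832783e-04]), 'effort': array([ 2.63092465e-03, -4.16768968e+01, -2.45807701e+01,  2.65468952e-04,
        1.05914837e-02, -7.85765991e-06]), 'eef_pos': array([0.25589772, 0.51430971, 0.23044078]), 'tcp_rot': array([[-8.95248610e-01,  4.45565773e-01, -1.03321247e-03],
       [ 4.45566907e-01,  8.95247317e-01, -1.54042066e-03],
       [ 2.38621970e-04, -1.83942474e-03, -9.99998280e-01]]), 'contact_force': array([0.65551   , 0.53400832, 0.83047738]), 'torque': array([ 0.06219732, -0.03351722, -0.00422954]), 'grip_width': 0.08556048212051046}
side [[476.24387779044196, 0.0, 323.03908486209053], [0.0, 476.24387779044196, 200.98887481621767], [0.0, 0.0, 1.0]] [ 2.29151742 -0.9176356
[... 445 characters left out ...]
0]] [ 2.13005835 -2.14752584  0.14647981] [0.05876913 0.59789307 1.0833142 ]
rack [([163.8, 338.5], 0.71)]
stand [([227.1, 415.2], 0.65)]
hook_tab [([224.5, 441.5], 0.73), ([130.4, 334.5], 0.63)]
hook_top [([224.4, 444.3], 0.71)]
hook_low [([224.7, 443.9], 0.64)]
pail_handle [([231.5, 250.5], 0.7), ([279.9, 225.3], 0.57)]
pail_bail [([280.3, 226.4], 0.9), ([231.9, 252.8], 0.72)]
wrist [[316.91030089214325, 0.0, 320.08209115063494], [0.0, 316.91030089214325, 200.22601973244375], [0.0, 0.0, 1.0]] [-2.46584797 -1.52823576 -0.20949852] [-0.57448207 -0.03559593  0.37966696]
rack []
stand []
hook_tab []
hook_top []
hook_low []
pail_handle [([317.0, 240.6], 0.72)]
pail_bail [([315.7, 238.8], 0.72)]
```

View pics/side0.png

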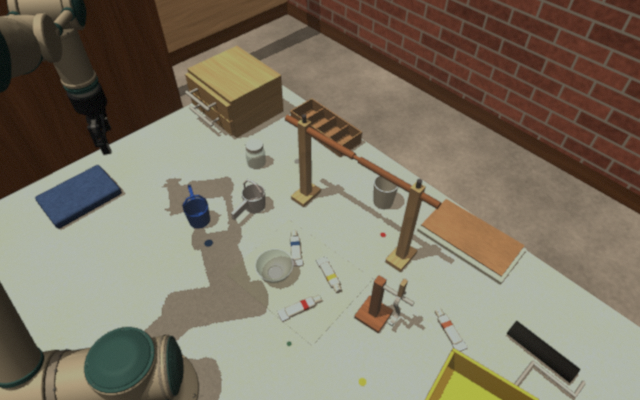

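View pics/top0.png

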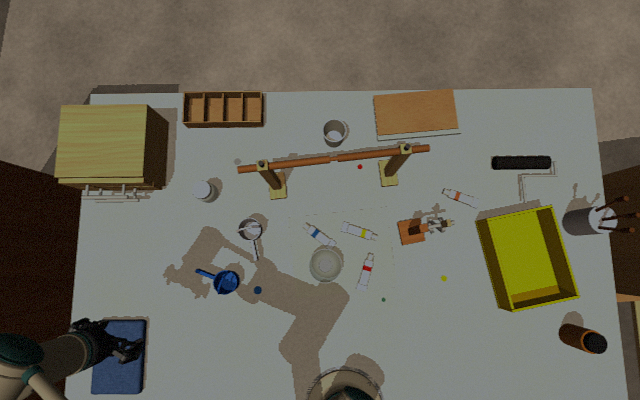

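View pics/wrist0.png

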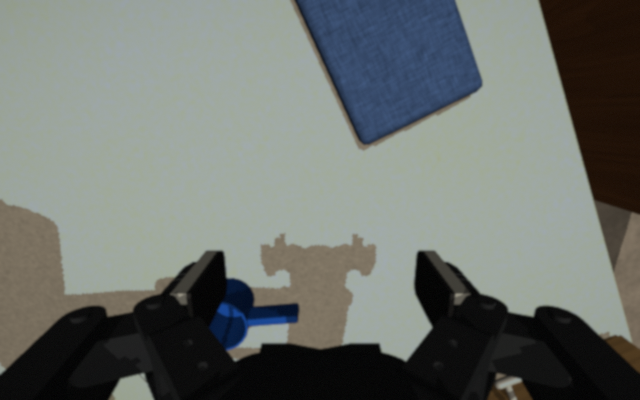

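Run:
```python
import cv2, pickle, numpy as np
t=pickle.load(open("top0.pkl","rb"))["image"]; s=pickle.load(open("side0.pkl","rb"))["image"]
def c(im,r0,r1,c0,c1,k,n): cv2.imwrite("pics/"+n,cv2.resize(im[r0:r1,c0:c1],None,fx=k,fy=k,interpolation=cv2.INTER_CUBIC))
c(t,135,205,230,440,3.8,"t_rail.png")
c(t,190,290,380,480,6,"t_stand.png")
c(t,200,300,190,290,6,"t_pail.png")
c(s,105,270,270,450,3.6,"s_rail.png")
c(s,265,335,350,450,7,"s_stand.png")
c(s,170,240,170,280,7,"s_pail.png")
```

```text
(no output)
```

View pics/t_rail.png

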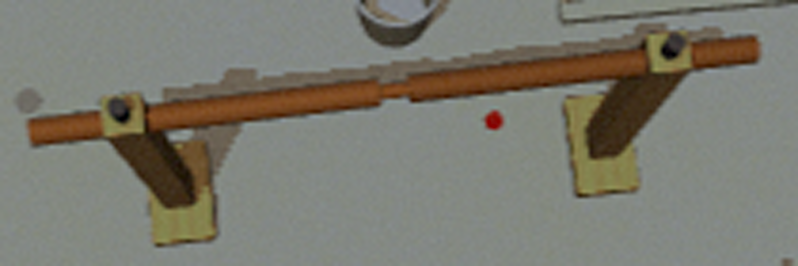

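View pics/t_stand.png

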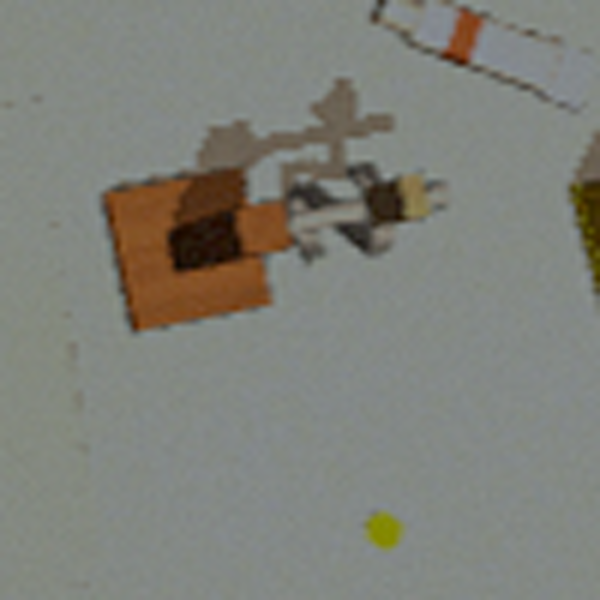

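View pics/t_pail.png

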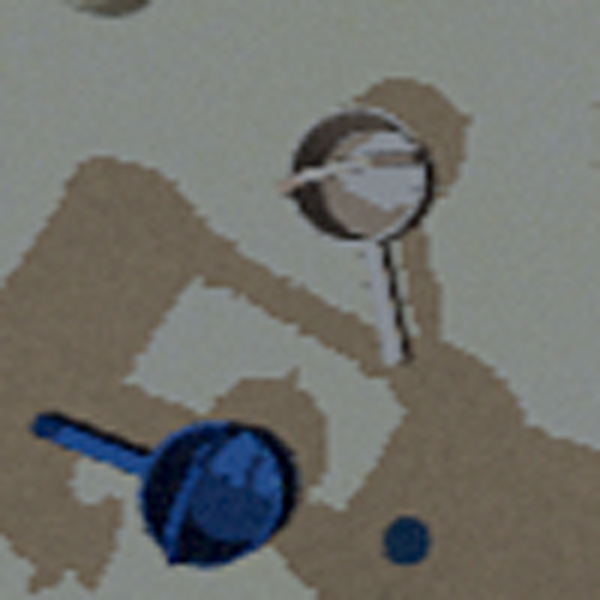

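View pics/s_rail.png

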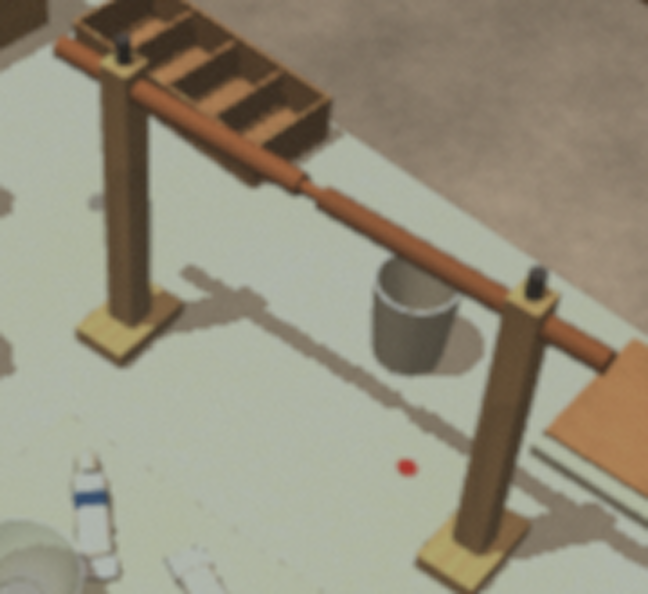

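View pics/s_stand.png

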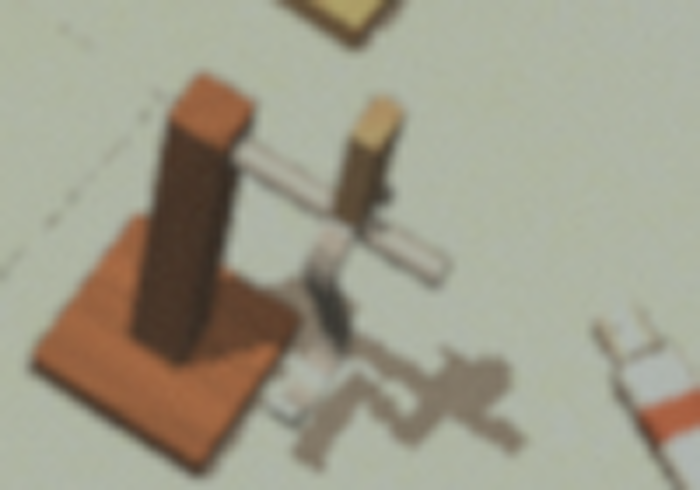

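View pics/s_pail.png

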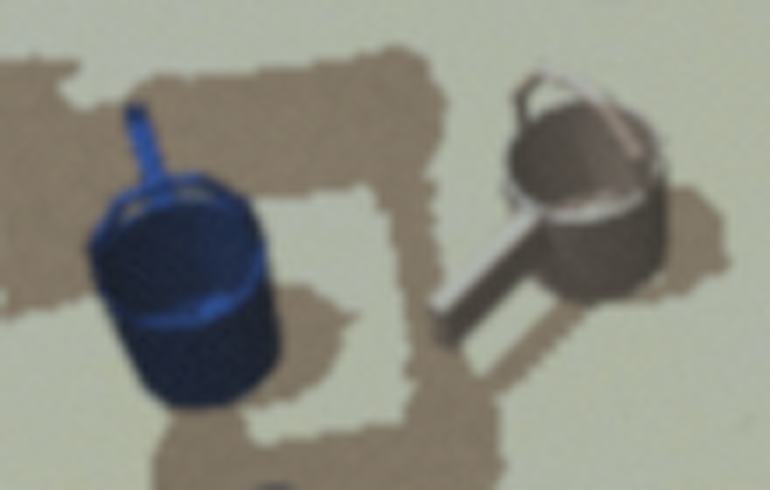

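```bash
cat > h.py <<'E'
import numpy as np, cv2, pickle
from scipy.optimize import least_squares
def proj(cam,P):
    P=np.atleast_2d(np.array(P,float)); return cv2.projectPoints(P,cam["rvec"],cam["tvec"],cam["K"],None)[0][:,0]
def crop(pts,k,c0,r0): return [((x+.5)/k-.5+c0,(y+.5)/k-.5+r0) for x,y in pts]
def ray(cam,uv):
    R=cv2.Rodrigues(cam["rvec"])[0]; C=-R.T@np.ravel(cam["tvec"])
    d=R.T@np.linalg.inv(cam["K"])@np.array([uv[0],uv[1],1.]); return C,d
def atz(cam,uv,z):
    C,d=ray(cam,uv); return C+d*(z-C[2])/d[2]
def W(pose,L):
    x,y,a=pose; L=np.atleast_2d(np.array(L,float)); c,s=np.cos(a),np.sin(a)
    return np.c_[x+c*L[:,0]-s*L[:,1], y+s*L[:,0]+c*L[:,1], L[:,2]]
def fit(obs,x0):
    # obs: (cam, local pts, px)
    f=lambda p: np.concatenate([(proj(c,W(p,L))-np.array(px)).ravel() for c,L,px in obs])
    r=least_squares(f,x0,loss='soft_l1'); return r.x, f(r.x)
E
python3 - <<'E'
from h import *
np.set_printoptions(precision=4,suppress=True)
t=pickle.load(open("top0.pkl","rb"));s=pickle.load(open("side0.pkl","rb"))
L=[[0,.17,.285],[0,-.17,.285]]
rt=crop([(123,114),(669,51)],3.8,230,135); rs=crop([(124,63),(532,293)],3.6,270,105)
p,r=fit([(t,L,rt),(s,L,rs)],[.6,0,.1]); print("rack",p,r)
for nm,o in(("top",[(t,L,rt)]),("side",[(s,L,rs)])): print(nm,fit(o,[.6,0,.1])[0])
a,b,_=p
for cam,uv in((t,crop([(395,92)],3.8,230,135)[0]),(s,crop([(311,190)],3.6,270,105)[0])):
    q=atz(cam,uv,.265); d=q[:2]-p[:2]; c_,s_=np.cos(p[2]),np.sin(p[2]); print("neck",q,"local",[c_*d[0]+s_*d[1],-s_*d[0]+c_*d[1]])
# stand
L=[[0,.055,.165],[0,0,.209],[0,-.03,.150]]
st=crop([(267,227),(415,197),(443,192)],6,380,190); ss=crop([(212,107),(379,124),(436,277)],7,350,265)
p,r=fit([(t,L,st),(s,L,ss)],[.5,-.2,.1]); print("stand",p,r)
for nm,o in(("top",[(t,L,st)]),("side",[(s,L,ss)])): print(nm,*fit(o,[.5,-.2,.1]))
# pail: origin axis
L=[[0,0,.06],[-.092,0,.058]]
pt=crop([(365,175),(398,362)],6,190,200); ps=crop([(590,160),(441,308)],7,170,170)
p,r=fit([(t,L,pt),(s,L,ps)],[.5,.25,.1]); print("pail",p,r)
for nm,o in(("top",[(t,L,pt)]),("side",[(s,L,ps)])): print(nm,*fit(o,[.5,.25,.1]))
E
```

```text
rack [0.6582 0.0238 0.1085] [ 0.2941 -0.2283  0.8575 -0.4211 -1.1292 -0.7254 -0.3747  0.1334]
top [0.6575 0.0252 0.1076]
side [0.6591 0.0223 0.1075]
neck [0.6565 0.0257 0.265 ] local [np.float64(-0.0015435144761522825), np.float64(0.0020272877837607594)]
neck [0.6594 0.0247 0.265 ] local [np.float64(0.0012228122355989908), np.float64(0.0007304102357494929)]
stand [ 0.5072 -0.2614  0.1718] [-0.1562 -0.0939  1.4075 -0.3068  0.8606  0.3313 -0.8777 -0.3188 -0.1419
 -0.0966  0.0107 -0.483 ]
top [ 0.5073 -0.2594  0.1886] [-0.8213  0.2262  0.6274 -0.3401  0.0803  0.1113]
side [ 0.5071 -0.2623  0.1529] [-0.3545 -0.3258  0.1556  0.2414  0.1711  0.0434]
pail [0.5072 0.2622 0.1995] [ 0.2302 -0.8543  0.6235 -0.2261 -0.4744 -0.045  -0.9745 -0.0392]
top [0.5058 0.263  0.1914] [-0.067  -0.351   0.0659  0.342 ]
side [0.5085 0.2614 0.2136] [ 0.06   -0.1107 -0.0577  0.1004]
```

```bash
cat >> h.py <<'E'
def plan(st,pos,yaw=None):
    """shift & turn units from the present state to TCP pos, tool y at 90deg+yaw, z down"""
    from scipy.spatial.transform import Rotation as Ro
    R=st["tcp_rot"]; sh=R.T@(np.array(pos)-st["eef_pos"])/.03
    w=np.zeros(3)
    if yaw is not None:
        y=np.array([-np.sin(yaw),np.cos(yaw),0]); z=np.array([0,0,-1.]); T=np.c_[np.cross(y,z),y,z]
        w=np.degrees(Ro.from_matrix(R.T@T).as_rotvec())/5
    return np.round(sh,3),np.round(w,3)
E
python3 - <<'E'
from h import *; from bench import readout
print(plan(readout.read_state(),[.507,-.262,.30],.172))
E
```

```text
(array([-19.021, -19.456,  -2.29 ]), array([ 1.000e-03,  0.000e+00, -7.263e+00]))
```

```bash
python3 -m creep '[[40,0,0,-2.3,0,0,0],[40,0,0,-2.3,0,0,0],[40,-19.02,-19.46,-2.3,0,0,-7.26],[40,-19.02,-19.46,-2.3,0,0,-7.26],[40,-19.02,-19.46,-2.3,0,0,-7.26],[40,-19.02,-19.46,-2.3,0,0,-7.26],[40,-19.02,-19.46,-2.3,0,0,-7.26],[40,-19.02,-19.46,-2.3,0,0,-7.26]]'
python3 - <<'E'
from h import *; from bench import readout
print(plan(readout.read_state(),[.507,-.262,.30],.172))
E
```

```text
time_s: 1.87
eef_pos: [0.3293, 0.2892, 0.3006]
tcp_rot: [[-0.984, -0.177, 0.001], [-0.177, 0.984, 0.001], [-0.001, 0.001, -1.0]]
contact_force: [0.6, 0.3, -0.5]
grip_width: 0.0399
(array([-2.5860e+00, -1.9131e+01,  8.0000e-03]), array([0.009, 0.01 , 0.063]))
```

```bash
python3 -m creep '[[40,-2.5,-19,0,0,0,0],[40,-2.5,-19,0,0,0,0],[40,-2.5,-19,0,0,0,0],[40,-2.5,-19,0,0,0,0],[40,-2.5,-19,0,0,0,0],[40,-2.5,-19,0,0,0,0],[40,-2.5,-19,0,0,0,0],[40,-2.5,-19,0,0,0,0]]'
python3 - <<'E'
from h import *; from bench import readout
print(plan(readout.read_state(),[.507,-.262,.30],.172))
E
```

```text
time_s: 2.53
eef_pos: [0.4286, -0.0299, 0.3008]
tcp_rot: [[-0.985, -0.171, 0.001], [-0.171, 0.985, 0.0], [-0.001, -0.0, -1.0]]
contact_force: [1.4, 0.2, 0.5]
grip_width: 0.0396
(array([-1.254, -8.069,  0.029]), array([-0.001,  0.015, -0.007]))
```

```bash
python3 -m creep '[[40,-1.25,-8.07,0,0,0,0],[40,-1.25,-8.07,0,0,0,0],[40,-1.25,-8.07,0,0,0,0],[40,-1.25,-8.07,0,0,0,0],[40,-1.25,-8.07,0,0,0,0],[40,-1.25,-8.07,0,0,0,0],[40,-1.25,-8.07,0,0,0,0]]'
python3 - <<'E'
from h import *; from bench import readout,vision
print(plan(readout.read_state(),[.507,-.262,.30],.172))
p=vision.get_image("wrist"); pickle.dump(p,open("w1.pkl","wb")); cv2.imwrite("pics/w1.png",p["image"])
R=cv2.Rodrigues(p["rvec"])[0]; print(-R.T@np.ravel(p["tvec"]),R[2])
for z in(.209,.165,.15): print(proj(p,[[.507,-.2615,z],[.4978,-.2072,z]]))
for q in["hook_tab","stand","hook_top"]: print(q,[(x["position"],round(x["confidence"],2)) for x in vision.search_frame(p,q)])
E
```

```text
time_s: 3.12
eef_pos: [0.5088, -0.2671, 0.299]
tcp_rot: [[-0.986, -0.166, 0.001], [-0.166, 0.986, -0.004], [0.0, -0.004, -1.0]]
contact_force: [0.0, -0.2, -1.0]
grip_width: 0.0401
(array([ 0.031,  0.177, -0.035]), array([-0.048, -0.001, -0.061]))
[ 0.44084707 -0.27804614  0.44226407] [ 0.2668178   0.04031896 -0.96290324]
[[328.47282956 203.53191181]
 [400.40582718 203.58445145]]
[[327.46253853 189.85412987]
 [388.70228828 189.88612393]]
[[327.18340038 186.07502997]
 [385.46933163 186.1021318 ]]
hook_tab [([189.4, 330.0], 0.69)]
stand [([173.3, 370.3], 0.76)]
hook_top [([189.9, 331.0], 0.66)]
```

View pics/w1.png

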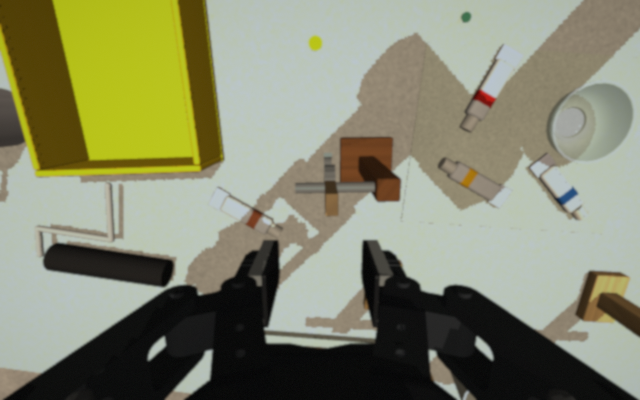

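Run:
```python
from h import *
im=pickle.load(open("w1.pkl","rb"))["image"]
cv2.imwrite("pics/w1c.png",cv2.resize(im[140:230,280:410],None,fx=6,fy=6,interpolation=cv2.INTER_CUBIC))
```

```text
(no output)
```

View pics/w1c.png

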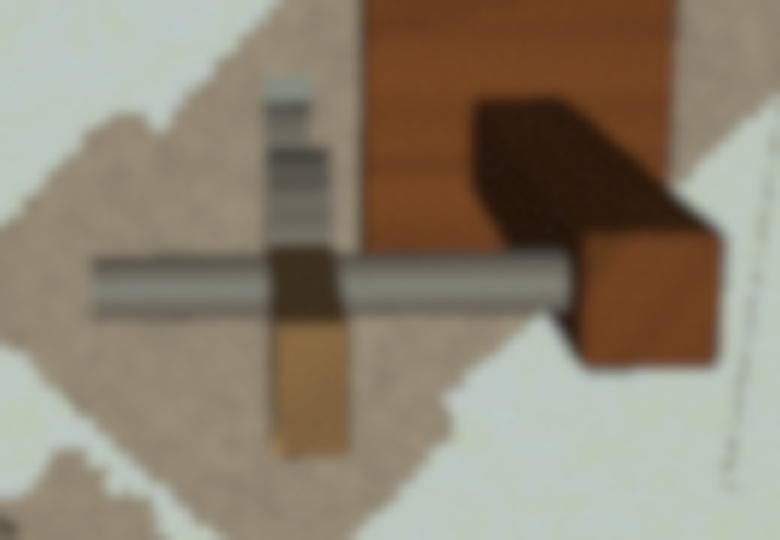

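Run:
```python
from h import *
np.set_printoptions(precision=4,suppress=True)
w=pickle.load(open("w1.pkl","rb"));t=pickle.load(open("top0.pkl","rb"));s=pickle.load(open("side0.pkl","rb"))
px=crop([(312,388),(650,299),(93,288),(277,388),(347,388)],6,280,140)
for uv,z in zip(px,(.209,.165,.15,.209,.209)): print(uv,atz(w,uv,z))
L=[[0,.055,.165],[0,0,.209],[0,-.03,.150]]
P=[px[1],px[0],px[2]]
st=crop([(267,227),(415,197),(443,192)],6,380,190); ss=crop([(212,107),(379,124),(436,277)],7,350,265)
print(fit([(w,L,P)],[.5,-.25,.17]))
print(fit([(w,L,P),(t,L,st),(s,L,ss)],[.5,-.25,.17]))
from bench import readout
print(plan(readout.read_state(),[.5075,-.261,.165],.165))
```

```text
(331.5833333333333, 204.25) [ 0.5072 -0.259   0.209 ]
(387.9166666666667, 189.41666666666666) [ 0.4975 -0.208   0.165 ]
(295.0833333333333, 187.58333333333334) [ 0.5135 -0.2912  0.15  ]
(325.75, 204.25) [ 0.5079 -0.2635  0.209 ]
(337.4166666666667, 204.25) [ 0.5064 -0.2546  0.209 ]
(array([ 0.5077, -0.2613,  0.1892]), array([ 0.8515, -0.036 , -2.9619,  0.1645,  0.5567, -0.139 ]))
(array([ 0.5076, -0.2612,  0.1858]), array([ 0.8832,  0.0687, -2.9215,  0.056 ,  0.5825, -0.3312, -0.1352,
        0.063 ,  1.3579, -0.4505,  0.7758,  0.0382, -0.9888, -0.1983,
       -0.0696, -0.2303,  0.1744, -0.7592]))
(array([-0.025, -0.079,  4.508]), array([ 0.017, -0.005,  0.08 ]))
```

```bash
python3 -m creep '[[34,0,-0.05,2,0,0,0],[34,0,-0.05,3,0,0,0],[34,0,-0.05,3.6,0,0,0],[34,0,-0.05,4.1,0,0,0],[34,0,-0.05,4.4,0,0,0],[34,0,-0.05,4.4,0,0,0]]'
python3 - <<'E'
from h import *; from bench import readout,vision
print(plan(readout.read_state(),[.507,-.26,.168],.17))
p=vision.get_image("wrist"); cv2.imwrite("pics/w2.png",p["image"])
E
```

```text
time_s: 3.82
eef_pos: [0.506, -0.2593, 0.1671]
tcp_rot: [[-0.985, -0.172, -0.003], [-0.172, 0.985, 0.002], [0.002, 0.003, -1.0]]
contact_force: [0.4, 0.4, 0.8]
grip_width: 0.0341
(array([-0.029, -0.028, -0.031]), array([ 0.03 , -0.027,  0.038]))
```

View pics/w2.png

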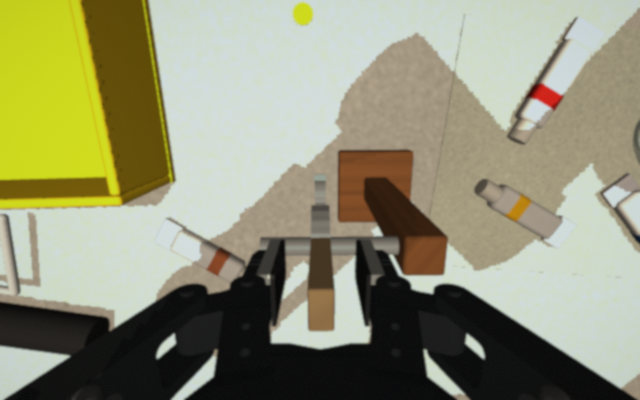

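```bash
python3 -m creep '[[0,0,0,0,0,0,0],[0,0,0,0,0,0,0],[0,0,0,0,0,0,0],[0,0,0,0,0,0,0],[0,0,0,0,0,0,0],[0,0,0,0,0,0,0]]' 40
python3 -m creep '[[0,0,0,-0.3,0,0,0],[0,0,0,-0.6,0,0,0],[0,0,0,-0.9,0,0,0],[0,0,0,-0.95,0,0,0],[0,0,0,-0.95,0,0,0]]'
python3 - <<'E'
from h import *; from bench import readout,vision
p=vision.get_image("wrist"); cv2.imwrite("pics/w3.png",p["image"])
p=vision.get_image("side"); cv2.imwrite("pics/s3.png",cv2.resize(p["image"][230:350,320:480],None,fx=5,fy=5,interpolation=cv2.INTER_CUBIC))
E
```

```text
time_s: 4.37
eef_pos: [0.5081, -0.2618, 0.1702]
tcp_rot: [[-0.985, -0.171, 0.003], [-0.171, 0.985, -0.001], [-0.003, -0.002, -1.0]]
contact_force: [-1.0, 1.3, 6.5]
grip_width: 0.0098
time_s: 4.78
eef_pos: [0.5077, -0.2618, 0.198]
tcp_rot: [[-0.985, -0.171, 0.002], [-0.171, 0.985, -0.001], [-0.002, -0.001, -1.0]]
contact_force: [-0.2, 0.1, -1.9]
grip_width: 0.0094
```

View pics/w3.png

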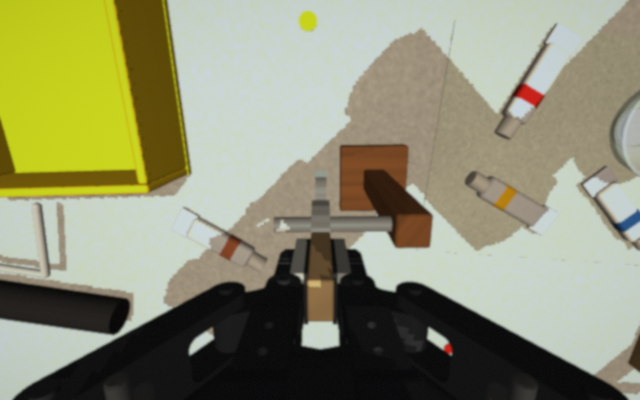

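View pics/s3.png

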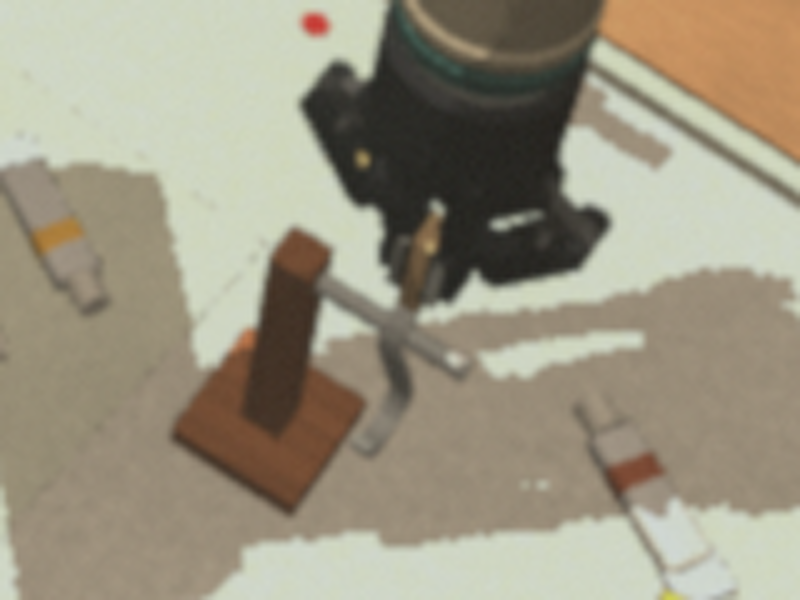

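```bash
python3 -m creep '[[0,0.3,0,0,0,0,0],[0,0.7,0,0,0,0,0],[0,1.2,0,0,0,0,0],[0,1.8,0,0,0,0,0],[0,2.3,0,0,0,0,0],[0,2.5,0,0,0,0,0]]'
python3 - <<'E'
from h import *; from bench import readout,vision
p=vision.get_image("side"); cv2.imwrite("pics/s4.png",cv2.resize(p["image"][210:350,280:480],None,fx=4,fy=4,interpolation=cv2.INTER_CUBIC))
E
```

```text
time_s: 5.38
eef_pos: [0.4299, -0.2741, 0.1967]
tcp_rot: [[-0.986, -0.169, -0.002], [-0.169, 0.986, 0.001], [0.002, 0.001, -1.0]]
contact_force: [-0.6, -0.3, -0.6]
grip_width: 0.0095
```

View pics/s4.png

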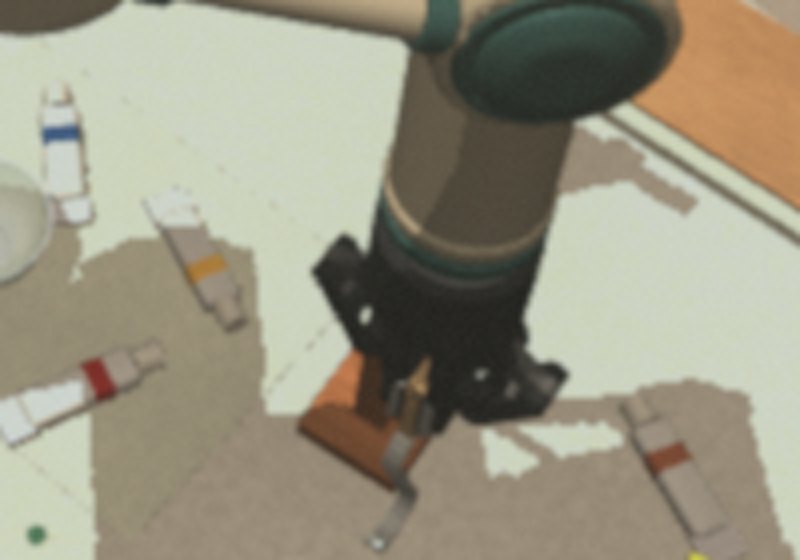

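```bash
cat >> h.py <<'E'
RACK=(.6582,.0238,.108)
def rk(x,y,z): return W(RACK,[[x,y,z]])[0]
def rloc(p):
    c,s=np.cos(RACK[2]),np.sin(RACK[2]); dx,dy=p[0]-RACK[0],p[1]-RACK[1]; return np.round([c*dx+s*dy,-s*dx+c*dy,p[2]],4)
E
python3 - <<'E'
from h import *; from bench import readout
print(rk(-.08,.0014,.32),plan(readout.read_state(),rk(-.08,.0014,.32),.108))
E
```

```text
[0.5785152  0.01656863 0.32      ] (array([-6.51 ,  8.722, -4.108]), array([ 0.007, -0.021,  0.709]))
```

```bash
python3 -m creep '[[0,0,0,-1.3,0,0,0],[0,0,0,-2.6,0,0,0],[0,0,0,-4.1,0,0,0],[0,0,0,-4.1,0,0,0],[0,-1,1,-4.1,0,0,0.1],[0,-2,2,-4.1,0,0,0.3],[0,-2.8,3,-4.1,0,0,0.5],[0,-3.6,4,-4.1,0,0,0.71]]'
python3 - <<'E'
from h import *; from bench import readout
print(plan(readout.read_state(),rk(-.08,.0014,.32),.108))
E
```

```text
time_s: 6.1
eef_pos: [0.5203, -0.1362, 0.32]
tcp_rot: [[-0.994, -0.108, 0.002], [-0.108, 0.994, 0.0], [-0.002, 0.0, -1.0]]
contact_force: [1.2, -0.6, -1.5]
grip_width: 0.0097
(array([-2.478e+00,  4.853e+00,  4.000e-03]), array([ 0.002,  0.019, -0.002]))
```

```bash
python3 -m creep '[[0,-0.5,1,0,0,0,0],[0,-1,2,0,0,0,0],[0,-1.6,3,0,0,0,0],[0,-2.2,4,0,0,0,0],[0,-2.5,4.7,0,0,0,0],[0,-2.5,4.8,0,0,0,0],[0,-2.5,4.8,0,0,0,0]]'
python3 - <<'E'
from h import *; from bench import readout,vision
np.set_printoptions(precision=4,suppress=True)
st=readout.read_state(); print(plan(st,rk(-.003,.0014,.32),.108), rloc(st["eef_pos"]))
p=vision.get_image("wrist"); cv2.imwrite("pics/w5.png",p["image"]); pickle.dump(p,open("w5.pkl","wb"))
p=vision.get_image("side"); cv2.imwrite("pics/s5.png",cv2.resize(p["image"][60:260,250:450],None,fx=4,fy=3,interpolation=cv2.INTER_CUBIC))
E
```

```text
time_s: 6.68
eef_pos: [0.5782, 0.0153, 0.3195]
tcp_rot: [[-0.994, -0.112, -0.0], [-0.112, 0.994, 0.0], [0.0, 0.0, -1.0]]
contact_force: [-0.2, -0.4, -0.1]
grip_width: 0.0093
(array([-2.583,  0.029, -0.018]), array([ 0.004, -0.003,  0.053])) [-0.0805  0.0002  0.3195]
```

View pics/w5.png

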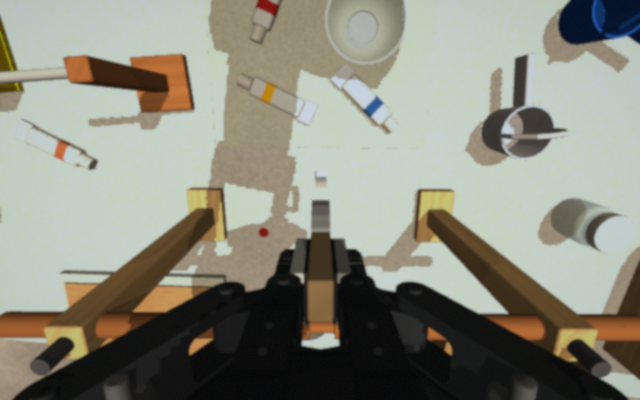

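View pics/s5.png

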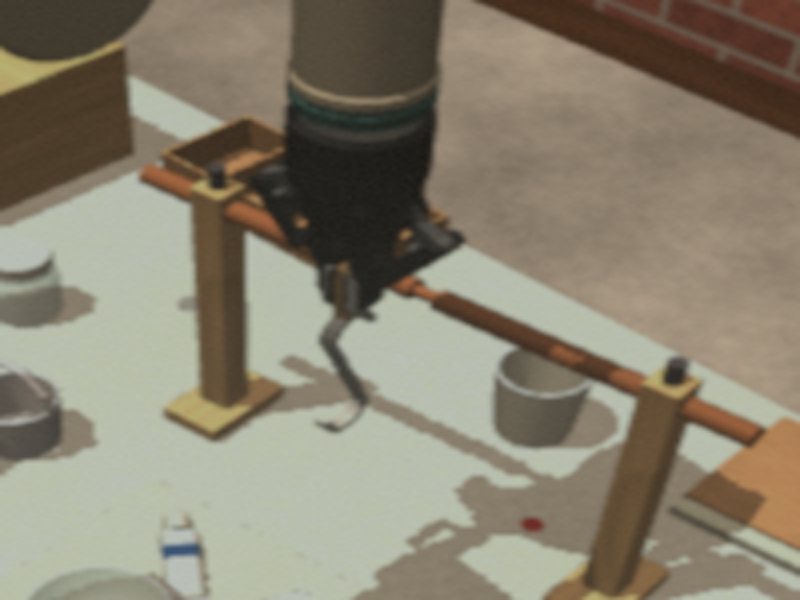

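Run:
```python
from h import *
np.set_printoptions(precision=4,suppress=True)
w=pickle.load(open("w5.pkl","rb"))
print(proj(w,[rk(0,.17,.285),rk(0,-.17,.285),rk(0,.12,.265),rk(0,-.13,.265)]))
im=w["image"]
a=cv2.resize(im[300:390,0:160],None,fx=5,fy=5,interpolation=cv2.INTER_CUBIC);b=cv2.resize(im[300:390,480:640],None,fx=5,fy=5,interpolation=cv2.INTER_CUBIC)
cv2.imwrite("pics/w5a.png",a);cv2.imwrite("pics/w5b.png",b)
```

```text
[[574.0427 344.9264]
 [ 64.5828 342.61  ]
 [484.2967 325.1399]
 [140.9426 323.5565]]
```

View pics/w5a.png

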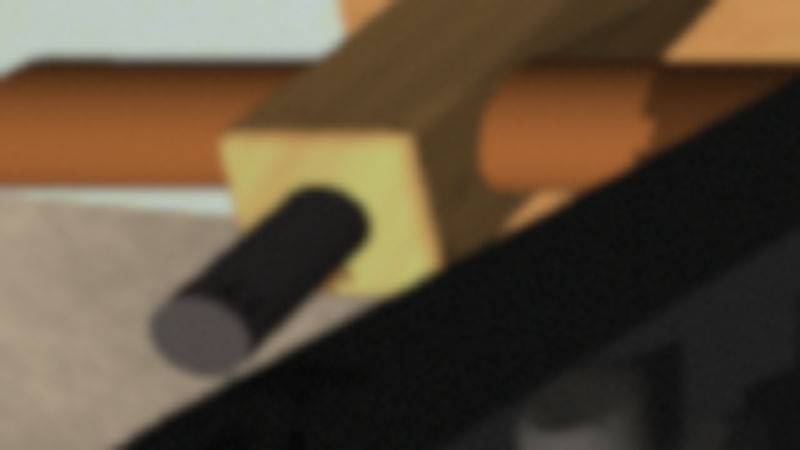

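View pics/w5b.png

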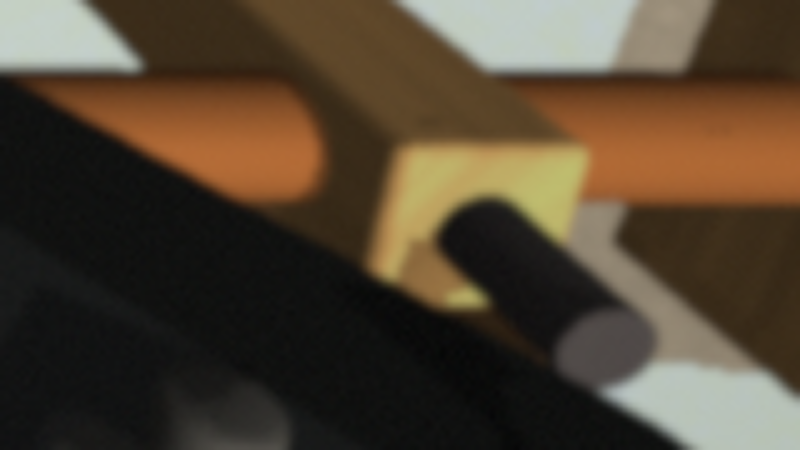

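```bash
python3 -m creep '[[0,-0.5,0,0,0,0,0],[0,-1,0,0,0,0,0],[0,-1.5,0,0,0,0,0],[0,-1.9,0.03,0,0,0,0],[0,-2.2,0.03,0,0,0,0],[0,-2.4,0.05,0,0,0,0],[0,-2.58,0.05,0,0,0,0],[0,-2.58,0.05,0,0,0,0]]'
python3 - <<'E'
from h import *; from bench import readout,vision
np.set_printoptions(precision=4,suppress=True)
st=readout.read_state(); print(plan(st,rk(-.001,.0018,.29),.108), rloc(st["eef_pos"]))
p=vision.get_image("side"); cv2.imwrite("pics/s6.png",cv2.resize(p["image"][80:230,270:430],None,fx=5,fy=4,interpolation=cv2.INTER_CUBIC))
p=vision.get_image("top"); cv2.imwrite("pics/t6.png",cv2.resize(p["image"][100:210,250:420],None,fx=4,fy=4,interpolation=cv2.INTER_CUBIC))
E
```

```text
time_s: 7.45
eef_pos: [0.6553, 0.0232, 0.3196]
tcp_rot: [[-0.994, -0.109, 0.0], [-0.109, 0.994, -0.0], [-0.0, -0.0, -1.0]]
contact_force: [-0.3, 0.1, -0.8]
grip_width: 0.0093
(array([-0.065,  0.07 ,  0.988]), array([-0.   ,  0.002,  0.012])) [-0.0029 -0.0003  0.3196]
```

View pics/s6.png

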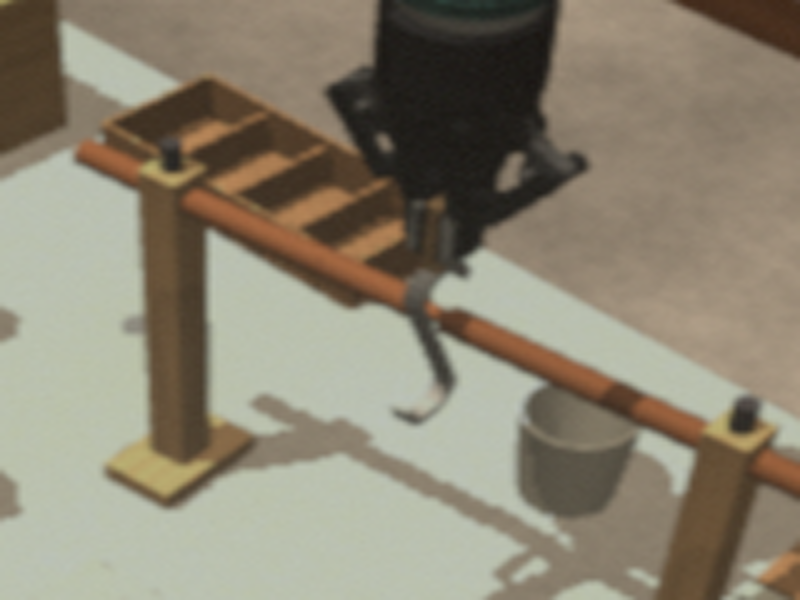

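View pics/t6.png

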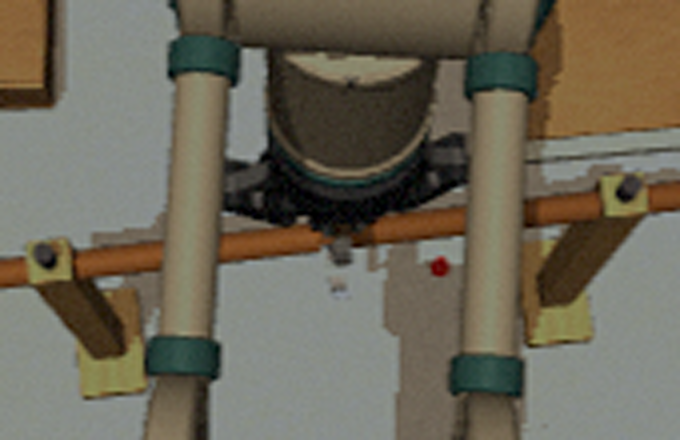

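```bash
python3 -m creep '[[0,-0.03,0.06,0.3,0,0,0],[0,-0.08,0.06,0.6,0,0,0],[0,-0.1,0.06,0.85,0,0,0],[0,-0.1,0.06,0.9,0,0,0],[0,-0.1,0.06,0.9,0,0,0]]' 
python3 -m creep '[[0,0,0,0.03,0,0,0],[0,0,0,0.06,0,0,0],[0,0,0,0.06,0,0,0]]'
```

```text
time_s: 7.97
eef_pos: [0.6567, 0.026, 0.2914]
tcp_rot: [[-0.994, -0.11, -0.003], [-0.11, 0.994, 0.0], [0.003, 0.001, -1.0]]
contact_force: [0.3, 0.5, -2.4]
grip_width: 0.0094
time_s: 8.22
eef_pos: [0.6576, 0.0259, 0.2914]
tcp_rot: [[-0.994, -0.11, 0.001], [-0.11, 0.994, 0.0], [-0.001, -0.0, -1.0]]
contact_force: [-0.2, 0.0, -1.1]
grip_width: 0.0094
```

```bash
python3 -m creep '[[0,0,0,0.03,0,0,0],[0,0,0,0.06,0,0,0],[0,0,0,0.06,0,0,0]]'
```

```text
time_s: 8.47
eef_pos: [0.6574, 0.0259, 0.2893]
tcp_rot: [[-0.994, -0.11, 0.0], [-0.11, 0.994, 0.0], [-0.0, 0.0, -1.0]]
contact_force: [1.0, -0.2, -1.6]
grip_width: 0.0095
```

```bash
python3 -m creep '[[0,0,0,0.03,0,0,0],[0,0,0,0.06,0,0,0],[0,0,0,0.06,0,0,0]]';  python3 -m creep '[[0,0,0,0.03,0,0,0],[0,0,0,0.05,0,0,0],[0,0,0,0.05,0,0,0]]'
```

```text
time_s: 8.72
eef_pos: [0.6574, 0.0259, 0.2873]
tcp_rot: [[-0.994, -0.11, -0.0], [-0.11, 0.994, 0.0], [0.0, 0.0, -1.0]]
contact_force: [0.5, 0.4, -1.4]
grip_width: 0.0093
time_s: 8.97
eef_pos: [0.6574, 0.0259, 0.2858]
tcp_rot: [[-0.994, -0.11, -0.0], [-0.11, 0.994, 0.0], [0.0, 0.0, -1.0]]
contact_force: [0.5, 0.1, -1.0]
grip_width: 0.0098
```

```bash
python3 -m creep '[[0,0,0,0.02,0,0,0],[0,0,0,0.04,0,0,0],[0,0,0,0.04,0,0,0]]';  python3 -m creep '[[0,0,0,0.02,0,0,0],[0,0,0,0.04,0,0,0],[0,0,0,0.04,0,0,0]]'
python3 - <<'E'
from h import *; from bench import readout,vision
p=vision.get_image("side"); cv2.imwrite("pics/s7.png",cv2.resize(p["image"][110:210,310:410],None,fx=6,fy=6,interpolation=cv2.INTER_CUBIC))
E
```

```text
time_s: 9.22
eef_pos: [0.6575, 0.0259, 0.2854]
tcp_rot: [[-0.994, -0.11, 0.001], [-0.11, 0.994, 0.0], [-0.001, -0.0, -1.0]]
contact_force: [-0.7, 0.2, 1.7]
grip_width: 0.0093
time_s: 9.47
eef_pos: [0.6576, 0.0259, 0.2852]
tcp_rot: [[-0.994, -0.11, 0.002], [-0.11, 0.994, -0.0], [-0.002, -0.0, -1.0]]
contact_force: [-2.2, 1.3, 5.7]
grip_width: 0.0096
```

View pics/s7.png

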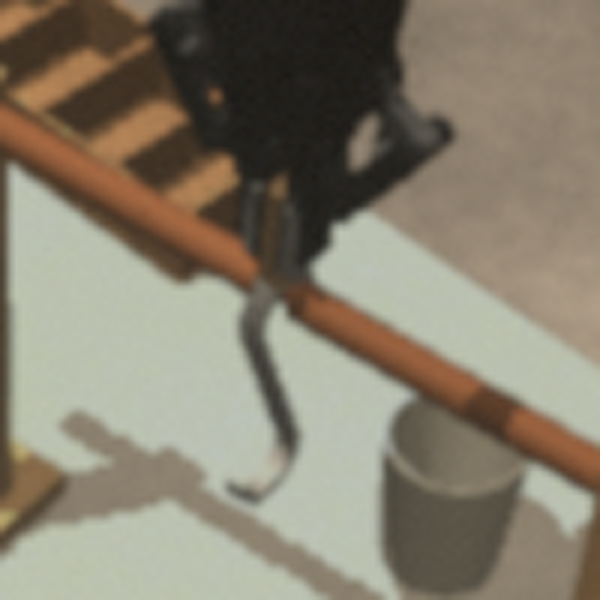

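```bash
python3 -m creep '[[0,0,0.03,-0.04,0,0,0],[0,0,0.07,-0.04,0,0,0],[0,0,0.1,-0.04,0,0,0],[0,0,0.1,-0.04,0,0,0]]'; python3 -m creep '[[0,0,0.03,0,0,0,0],[0,0,0.05,0,0,0,0],[0,0,0.05,0,0,0,0]]'
```

```text
time_s: 9.85
eef_pos: [0.6575, 0.0284, 0.2853]
tcp_rot: [[-0.994, -0.109, 0.001], [-0.109, 0.994, -0.001], [-0.001, -0.001, -1.0]]
contact_force: [0.6, -2.1, 3.9]
grip_width: 0.0094
time_s: 10.1
eef_pos: [0.6574, 0.0297, 0.2853]
tcp_rot: [[-0.994, -0.109, 0.001], [-0.109, 0.994, -0.001], [-0.001, -0.001, -1.0]]
contact_force: [0.1, -4.7, 4.8]
grip_width: 0.0095
```

```bash
python3 -m creep '[[0,0,0.03,-0.02,0,0,0],[0,0,0.06,-0.02,0,0,0],[0,0,0.06,-0.02,0,0,0]]'; python3 -m creep '[[0,0,-0.06,0,0,0,0],[0,0,-0.12,0,0,0,0],[0,0,-0.21,0,0,0,0],[0,0,-0.25,0,0,0,0],[0,0,-0.25,0,0,0,0]]'; python3 -m creep '[[0,0,-0.03,0,0,0,0],[0,0,-0.05,0,0,0,0],[0,0,-0.05,0,0,0,0]]'
```

```text
time_s: 10.35
eef_pos: [0.6574, 0.0298, 0.2853]
tcp_rot: [[-0.994, -0.109, 0.001], [-0.109, 0.994, -0.004], [-0.001, -0.005, -1.0]]
contact_force: [1.0, -7.5, 3.8]
grip_width: 0.0092
time_s: 10.77
eef_pos: [0.6573, 0.0258, 0.2853]
tcp_rot: [[-0.994, -0.11, -0.001], [-0.11, 0.994, 0.002], [0.0, 0.002, -1.0]]
contact_force: [-0.4, 2.7, 3.8]
grip_width: 0.0094
time_s: 11.02
eef_pos: [0.6575, 0.0235, 0.2853]
tcp_rot: [[-0.994, -0.11, -0.001], [-0.11, 0.994, 0.001], [0.001, 0.001, -1.0]]
contact_force: [-0.7, 2.1, 3.2]
grip_width: 0.0095
```

```bash
python3 -m creep '[[0,0,0.05,-0.01,0,0,0],[0,0,0.09,-0.02,0,0,0],[0,0,0.09,-0.03,0,0,0],[0,0,0.09,-0.03,0,0,0]]'
```

```text
time_s: 11.35
eef_pos: [0.6572, 0.0257, 0.2856]
tcp_rot: [[-0.994, -0.11, -0.001], [-0.11, 0.994, -0.0], [0.001, -0.0, -1.0]]
contact_force: [-0.2, -0.1, -0.3]
grip_width: 0.0093
```

```bash
python3 -m creep '[[13,0,0,0,0,0,0],[16,0,0,0,0,0,0],[20,0,0,0,0,0,0],[30,0,0,0,0,0,0],[40,0,0,0,0,0,0],[40,0,0,0,0,0,0],[40,0,0,0,0,0,0],[40,0,0,0,0,0,0]]';python3 -m creep '[[40,0,0,-0.3,0,0,0],[40,0,0,-0.8,0,0,0],[40,0,0,-1.5,0,0,0],[40,0,0,-2.5,0,0,0],[40,0,0,-3.2,0,0,0],[40,0,0,-3.2,0,0,0]]'
python3 - <<'E'
from h import *; from bench import readout,vision
p=vision.get_image("side"); cv2.imwrite("pics/s8.png",cv2.resize(p["image"][110:210,310:410],None,fx=6,fy=6,interpolation=cv2.INTER_CUBIC));pickle.dump(p,open("s8.pkl","wb"))
print(plan(readout.read_state(),[.45,.15,.36],.2))
p=vision.get_image("wrist"); cv2.imwrite("pics/w8.png",p["image"])
E
```

```text
time_s: 12.02
eef_pos: [0.6575, 0.0259, 0.2864]
tcp_rot: [[-0.994, -0.11, 0.0], [-0.11, 0.994, 0.0], [-0.0, 0.0, -1.0]]
contact_force: [-0.9, -0.2, -0.3]
grip_width: 0.0402
time_s: 12.52
eef_pos: [0.6591, 0.0257, 0.3888]
tcp_rot: [[-0.994, -0.11, 0.011], [-0.11, 0.994, -0.001], [-0.011, -0.002, -1.0]]
contact_force: [-0.1, -0.2, 0.1]
grip_width: 0.04
(array([6.459, 4.877, 0.823]), array([-0.017,  0.079, -1.033]))
```

View pics/s8.png

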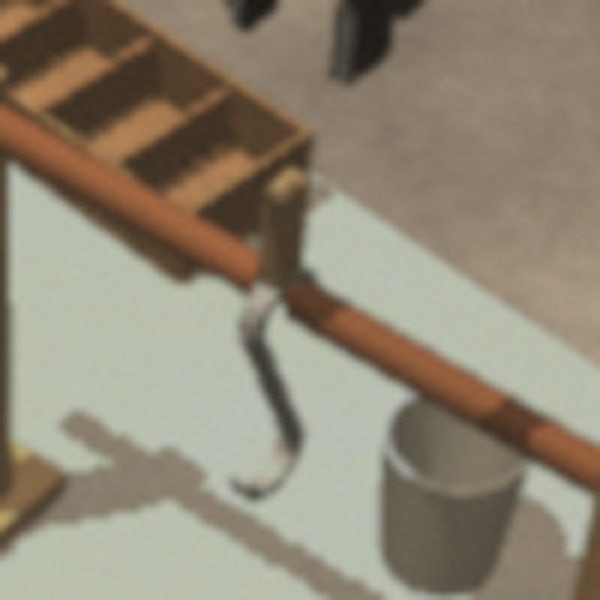

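View pics/w8.png

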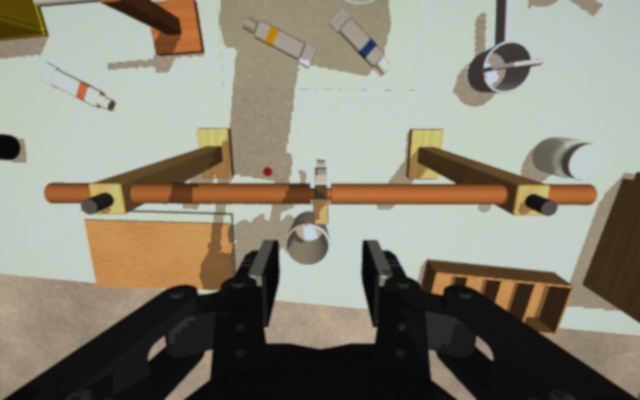

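```bash
python3 -m creep '[[40,1.2,0.3,0,0,0,0],[40,2.4,1,0,0,0,-0.2],[40,3.6,2,0,0,0,-0.6],[40,4.6,3.2,0,0,0,-1],[40,5.4,4.2,0,0,0,-1],[40,6.2,5,0,0,0,-1.03],[40,6.4,6,1,0,0,-1.03],[40,6.5,6.8,2,0,0,-1.03]]'
python3 - <<'E'
from h import *; from bench import readout,vision
print(plan(readout.read_state(),[.4327,.247,.20],.2))
E
```

```text
time_s: 13.28
eef_pos: [0.4395, 0.2088, 0.3231]
tcp_rot: [[-0.98, -0.199, 0.004], [-0.199, 0.98, 0.002], [-0.004, 0.001, -1.0]]
contact_force: [0.9, 0.3, -0.5]
grip_width: 0.0401
(array([-0.013,  1.288,  4.106]), array([0.012, 0.05 , 0.005]))
```

```bash
python3 -m creep '[[40,0,1,1,0,0,0],[40,0,1.28,2,0,0,0],[40,0,1.28,3.2,0,0,0],[40,0,1.28,4.1,0,0,0],[40,0,1.28,4.1,0,0,0]]'
python3 - <<'E'
from h import *; from bench import readout,vision
print(plan(readout.read_state(),[.4327,.247,.20],.2))
p=vision.get_image("wrist"); cv2.imwrite("pics/w9.png",p["image"]); pickle.dump(p,open("w9.pkl","wb"))
print(proj(p,W((.5072,.2622,.1995),[[0,0,.06],[-.092,0,.058],[-.032,0,.058]])))
cv2.imwrite("pics/w9c.png",cv2.resize(p["image"][130:400,220:420],None,fx=3,fy=2.2,interpolation=cv2.INTER_CUBIC))
E
```

```text
time_s: 13.7
eef_pos: [0.4283, 0.2433, 0.1928]
tcp_rot: [[-0.98, -0.199, -0.014], [-0.199, 0.98, -0.005], [0.015, -0.003, -1.0]]
contact_force: [-0.9, 0.3, -0.1]
grip_width: 0.0406
(array([-0.164,  0.092, -0.244]), array([-0.03 , -0.166,  0.007]))
[[323.59162656 274.89389889]
 [324.03422409 180.77015617]
 [323.72732899 243.16627982]]
```

View pics/w9.png

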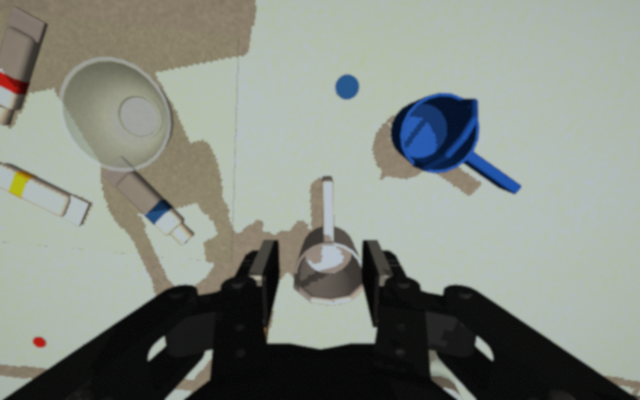

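Run:
```python
from h import *; from bench import readout,vision
np.set_printoptions(precision=4,suppress=True)
print(readout.read_state()["eef_pos"])
p=vision.get_image("wrist"); pickle.dump(p,open("w9.pkl","wb"))
print(readout.read_state()["eef_pos"])
print(proj(p,W((.5072,.2622,.1995),[[0,0,.06],[-.092,0,.058],[-.032,0,.058]])))
cv2.imwrite("pics/w9c.png",cv2.resize(p["image"][160:310,270:380],None,fx=6,fy=4,interpolation=cv2.INTER_CUBIC))
```

```text
[0.4306 0.2439 0.196 ]
[0.4327 0.2446 0.1984]
[[323.2743 270.1715]
 [323.6421 176.6737]
 [323.3853 238.6898]]
```

View pics/w9c.png

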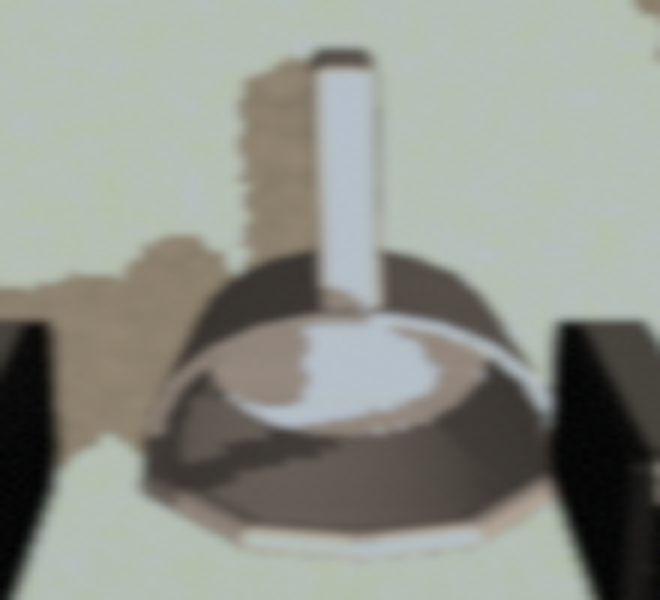

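Run:
```python
from h import *; from bench import readout
np.set_printoptions(precision=4,suppress=True)
w=pickle.load(open("w9.pkl","rb"));t=pickle.load(open("top0.pkl","rb"));s=pickle.load(open("side0.pkl","rb"))
px=[(327.1,176.1),(328.2,236.0)]; a,b=[atz(w,u,.058) for u in px]
print(a,b,b-a, np.arctan2((b-a)[1],(b-a)[0]))
L=[[0,0,.06],[-.092,0,.058]]
pt=crop([(365,175),(398,362)],6,190,200); ps=crop([(590,160),(441,308)],7,170,170)
Lw=[[-.092,0,.058],[-.032,0,.058]]
p,r=fit([(t,L,pt),(s,L,ps),(w,Lw,px)],[.5,.25,.1]);print(p,r)
p2,r=fit([(w,Lw,px)],[.5,.25,.1]);print(p2,r)
h=W(p,[[-.076,0,.025]])[0]; print(h,W(p2,[[-.076,0,.025]])[0]); print(plan(readout.read_state(),h,p[2]))
```

```text
[0.4159 0.2469 0.058 ] [0.4722 0.2598 0.058 ] [0.0564 0.0129 0.    ] 0.22451531171649775
[0.5054 0.2657 0.2081] [-0.9894 -0.2063 -0.3345  0.3764 -1.7504 -0.3811 -2.066  -0.2711 -0.1435
 -0.6096 -1.1294  1.6264]
[0.5047 0.2672 0.2244] [-0.0162 -0.9949  0.0168  1.2661]
[0.431 0.25  0.025] [0.4306 0.2503 0.025 ]
(array([0.002, 0.191, 5.781]), array([-0.006, -0.037, -0.096]))
```

```bash
python3 -m creep '[[40,0,0.19,1.2,0,0,-0.15],[40,0,0.19,2.4,0,0,-0.15],[40,0,0.19,3.6,0,0,-0.15],[40,0,0.19,4.6,0,0,-0.15],[40,0,0.19,5.3,0,0,-0.15],[40,0,0.19,5.7,0,0,-0.15],[40,0,0.19,5.77,0,0,-0.15],[40,0,0.19,5.77,0,0,-0.15]]'
python3 - <<'E'
from h import *; from bench import readout,vision
p=vision.get_image("wrist"); cv2.imwrite("pics/w10.png",p["image"][100:]); pickle.dump(p,open("w10.pkl","wb"))
print(plan(readout.read_state(),[.431,.25,.025],.215))
E
```

```text
time_s: 14.47
eef_pos: [0.4341, 0.2509, 0.0272]
tcp_rot: [[-0.978, -0.211, 0.002], [-0.211, 0.978, 0.001], [-0.002, 0.0, -1.0]]
contact_force: [1.0, -0.5, 0.6]
grip_width: 0.04
(array([ 0.12 , -0.012,  0.092]), array([ 0.007,  0.038, -0.03 ]))
```

View pics/w10.png

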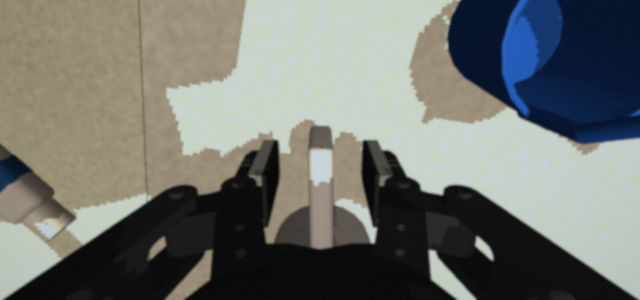

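```bash
python3 -m creep '[[40,0.08,0,0.05,0,0,0],[20,0.08,0,0.05,0,0,0],[0,0.08,0,0.05,0,0,0],[0,0.08,0,0.05,0,0,0],[0,0.08,0,0.05,0,0,0],[0,0.08,0,0.05,0,0,0],[0,0.08,0,0.05,0,0,0]]' 90
python3 -m creep '[[0,0,0,-0.1,0,0,0],[0,0,0,-0.3,0,0,0],[0,0,0,-0.6,0,0,0],[0,0,0,-1,0,0,0],[0,0,0,-1.3,0,0,0],[0,0,0,-1.3,0,0,0]]'
python3 - <<'E'
from h import *; from bench import readout,vision
p=vision.get_image("side"); cv2.imwrite("pics/s11.png",cv2.resize(p["image"][130:250,180:310],None,fx=6,fy=5,interpolation=cv2.INTER_CUBIC)); pickle.dump(p,open("s11.pkl","wb"))
E
```

```text
time_s: 15.1
eef_pos: [0.4307, 0.2503, 0.0257]
tcp_rot: [[-0.977, -0.211, 0.002], [-0.211, 0.977, 0.001], [-0.002, 0.0, -1.0]]
contact_force: [-2.4, -0.2, 6.0]
grip_width: 0.0088
time_s: 15.6
eef_pos: [0.4317, 0.2507, 0.0659]
tcp_rot: [[-0.977, -0.211, 0.004], [-0.211, 0.977, 0.002], [-0.004, 0.001, -1.0]]
contact_force: [-0.1, 0.6, -1.4]
grip_width: 0.0084
```

View pics/s11.png

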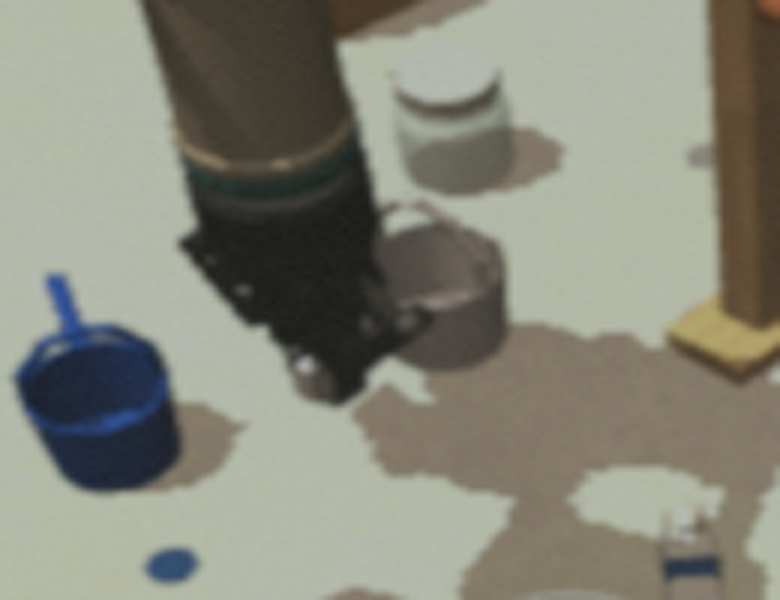

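Run:
```python
from h import *; from bench import readout,vision
np.set_printoptions(precision=4,suppress=True)
P=(.6574,.0257,.108)
s=vision.get_image("side"); t=vision.get_image("top")
a=np.linspace(0,np.pi,20)
zt=.270
pts=[(0.0175*np.cos(x),0,zt-.015+.0175*np.sin(x)) for x in a]
pts+=[(-.0175,0,zt-.015),(.0175,0,zt-.105)]
pts+=[(.0175*np.cos(x),0,zt-.105-.0175*np.sin(x)) for x in a]
pts+=[]
tab=[(0,0,zt+.004),(0,0,zt+.054)]
for n,c,(r0,r1,c0,c1,k) in(("s",s,(110,210,310,410,6)),("t",t,(130,200,290,380,8))):
    im=cv2.resize(c["image"][r0:r1,c0:c1],None,fx=k,fy=k,interpolation=cv2.INTER_CUBIC)
    for Q,col in((pts,(0,0,255)),(tab,(255,0,0))):
        u=(proj(c,W(P,Q))-[c0,r0]+.5)*k
        for x in u: cv2.circle(im,tuple(int(v) for v in x),2,col,-1)
    cv2.imwrite(f"pics/{n}12.png",im)
print(plan(readout.read_state(),W(P,[[-.136,0,.12]])[0],.108))
```

```text
(array([-1.323, -8.432, -1.876]), array([ 0.   , -0.001,  1.201]))
```

View pics/s12.png

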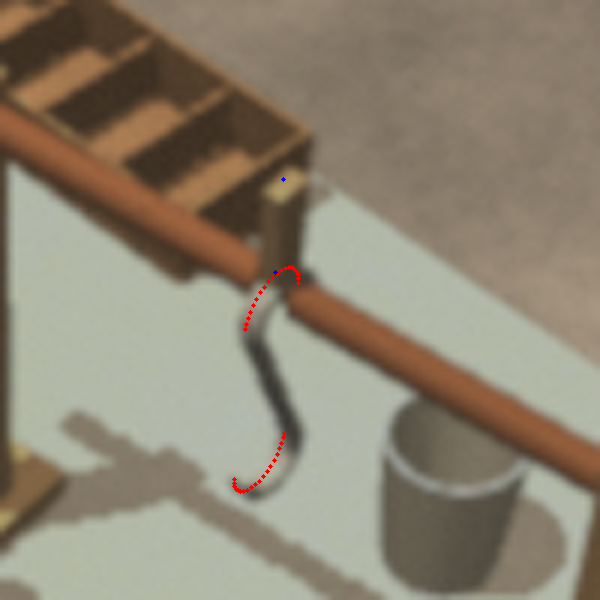

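View pics/t12.png

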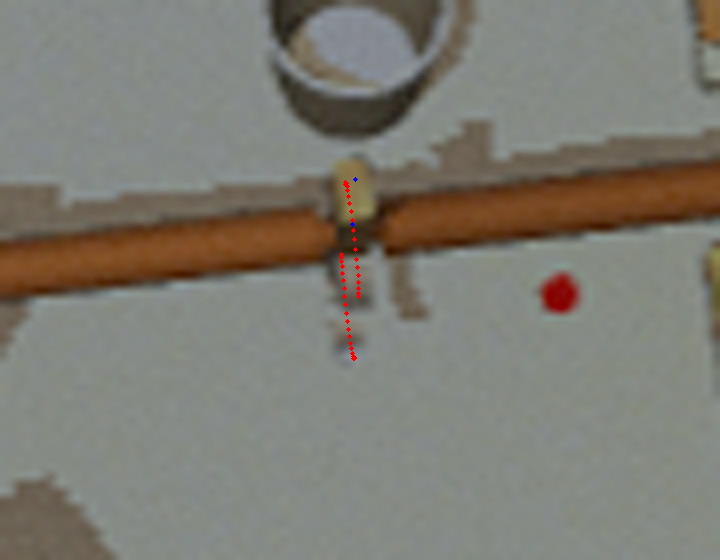

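```bash
python3 -m creep '[[0,0,0,-0.6,0,0,0],[0,0,0,-1.3,0,0,0],[0,0,-0.4,-1.9,0,0,0.1],[0,-0.1,-1.1,-1.9,0,0,0.2],[0,-0.3,-2,-1.9,0,0,0.4],[0,-0.5,-3,-1.9,0,0,0.6],[0,-0.7,-4,-1.9,0,0,0.8],[0,-0.9,-5,-1.9,0,0,1]]'
python3 -m creep '[[0,-0.1,-0.9,0,0,0,0.1],[0,-0.2,-1.7,0,0,0,0.2],[0,-0.3,-2.3,0,0,0,0.2],[0,-0.38,-2.8,0,0,0,0.2],[0,-0.4,-3.1,0,0,0,0.2],[0,-0.4,-3.3,0,0,0,0.2],[0,-0.4,-3.4,0,0,0,0.2],[0,-0.4,-3.4,0,0,0,0.2]]'
python3 - <<'E'
from h import *; from bench import readout,vision
np.set_printoptions(precision=4,suppress=True)
P=(.6574,.0257,.108)
for n in("side","top","wrist"):
    p=vision.get_image(n); pickle.dump(p,open(n[0]+"13.pkl","wb"))
    im=p["image"]; im=cv2.resize(im[100:240,250:410],None,fx=5,fy=4.2,interpolation=cv2.INTER_CUBIC) if n=="side" else im
    cv2.imwrite(f"pics/{n[0]}13.png",im)
print(plan(readout.read_state(),W(P,[[-.136,0,.0975]])[0],.108))
E
```

```text
time_s: 16.42
eef_pos: [0.488, 0.1079, 0.1201]
tcp_rot: [[-0.992, -0.125, -0.001], [-0.125, 0.992, -0.0], [0.001, 0.0, -1.0]]
contact_force: [-0.3, 0.6, -1.5]
grip_width: 0.0089
time_s: 17.08
eef_pos: [0.5126, 0.0094, 0.1204]
tcp_rot: [[-0.994, -0.108, -0.001], [-0.108, 0.994, 0.0], [0.001, 0.0, -1.0]]
contact_force: [-0.1, -0.3, -1.9]
grip_width: 0.0086
(array([-0.322, -0.007,  0.771]), array([ 0.006, -0.004,  0.01 ]))
```

View pics/s13.png

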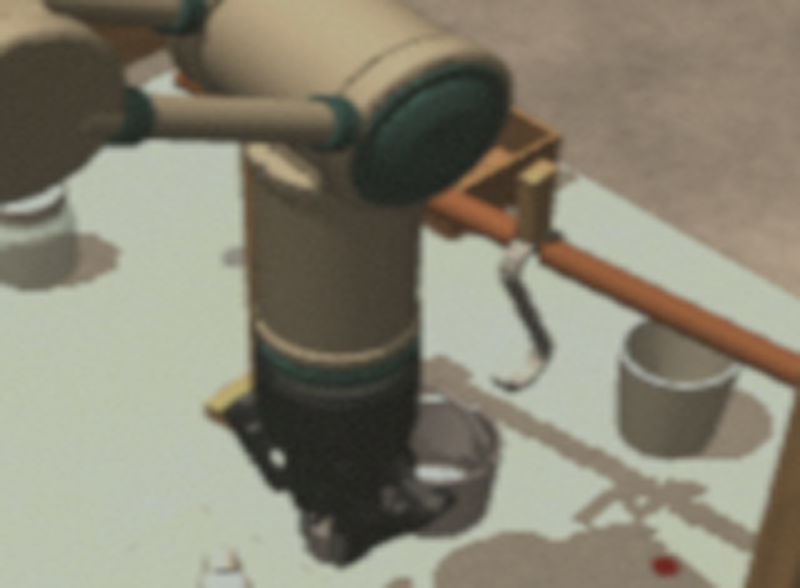

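View pics/w13.png

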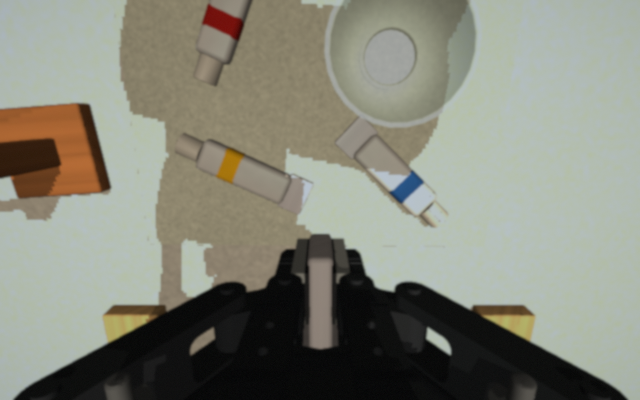

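Run:
```python
from h import *; from bench import readout
np.set_printoptions(precision=4,suppress=True)
s=pickle.load(open("s13.pkl","rb")); im=s["image"].copy()
big=cv2.resize(im[40:240,220:420],None,fx=4,fy=3,interpolation=cv2.INTER_CUBIC)
def dot(P,col):
    for u in (proj(s,P)-[220,40]+.5)*[4,3]: cv2.circle(big,(int(u[0]),int(u[1])),3,col,-1)
x,y=.5126,.0094
a=np.linspace(0,2*np.pi,40)
for z in np.arange(.12,.5,.05): dot([[x,y,z]],(0,0,255))
for z,r in((.25,.045),(.30,.045),(.35,.045)):
    dot([[x+r*np.cos(t),y+r*np.sin(t),z] for t in a],(0,255,255))
# circle of joint5 cap, in plane y=y-.06
dot([[x+.05*np.cos(t),y-.06,.385+.05*np.sin(t)] for t in a],(255,0,255))
cv2.imwrite("pics/s13o.png",big)
```

```text
(no output)
```

View pics/s13o.png

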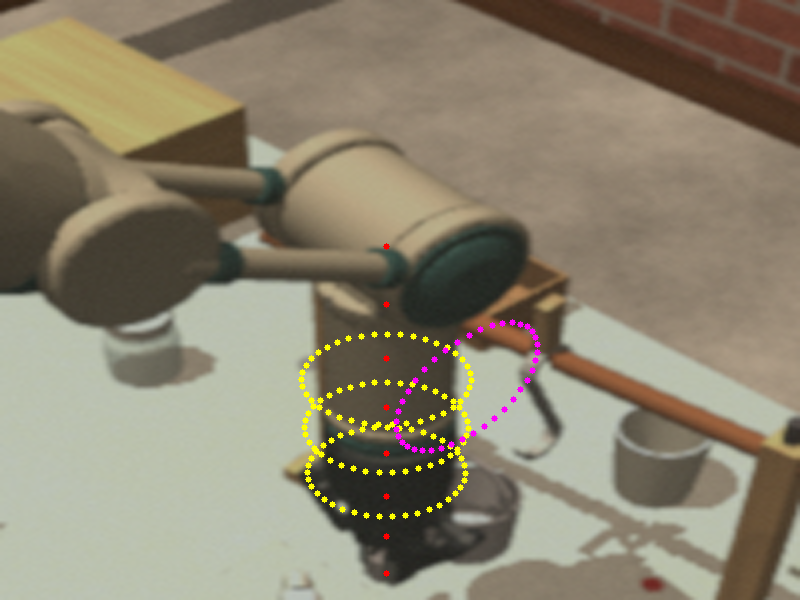

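```bash
python3 -m creep '[[0,-0.1,0,0.2,0,0,0],[0,-0.2,0,0.4,0,0,0],[0,-0.25,0,0.6,0,0,0],[0,-0.3,0,0.72,0,0,0],[0,-0.3,0,0.75,0,0,0],[0,-0.3,0,0.75,0,0,0]]'
python3 - <<'E'
from h import *; from bench import readout,vision
np.set_printoptions(precision=4,suppress=True)
P=(.6574,.0257,.108)
st=readout.read_state();print(plan(st,W(P,[[-.077,0,.0975]])[0],.108))
e=st["eef_pos"]; y=.108
Q=(e[0],e[1],y)
bail=[(.076,v,e[2]+.0793-4*(v/.015)**2*.001) for v in np.linspace(-.02,.02,9)]
rim=[(.076+.034*np.cos(t),.034*np.sin(t),e[2]+.0343) for t in np.linspace(0,2*np.pi,40)]
for n,(r0,r1,c0,c1,k) in(("side",(120,240,290,420,6)),("top",(120,230,280,400,6))):
    p=vision.get_image(n)
    im=cv2.resize(p["image"][r0:r1,c0:c1],None,fx=k,fy=k if n!="side" else 5,interpolation=cv2.INTER_CUBIC)
    ky=5 if n=="side" else k
    for S,col in((bail,(0,0,255)),(rim,(0,255,255))):
        for u in (proj(p,W(Q,S))-[c0,r0]+.5)*[k,ky]: cv2.circle(im,(int(u[0]),int(u[1])),1,col,-1)
    cv2.imwrite(f"pics/{n[0]}14.png",im)
E
```

```text
time_s: 17.73
eef_pos: [0.5216, 0.0105, 0.0975]
tcp_rot: [[-0.994, -0.108, -0.001], [-0.108, 0.994, 0.0], [0.001, 0.0, -1.0]]
contact_force: [-0.0, 0.0, -2.0]
grip_width: 0.0088
(array([-1.989,  0.015, -0.003]), array([ 0.004, -0.015,  0.003]))
```

View pics/s14.png

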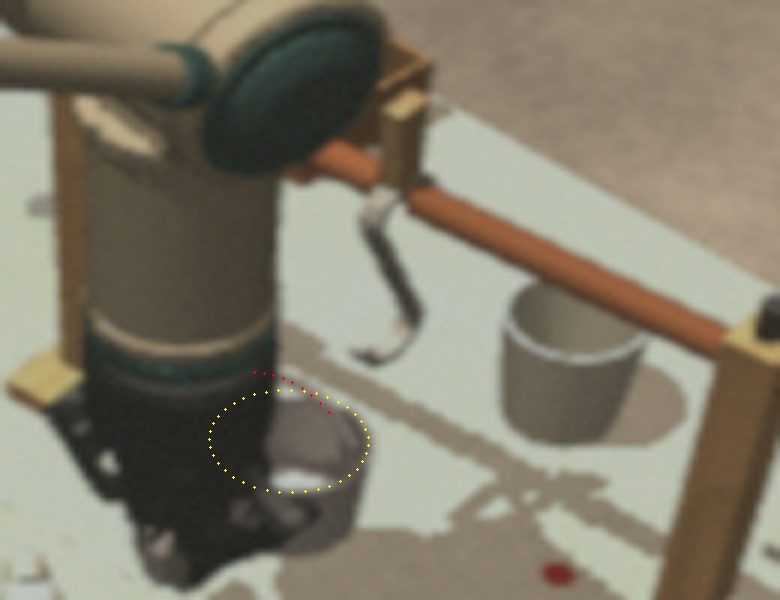

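View pics/t14.png

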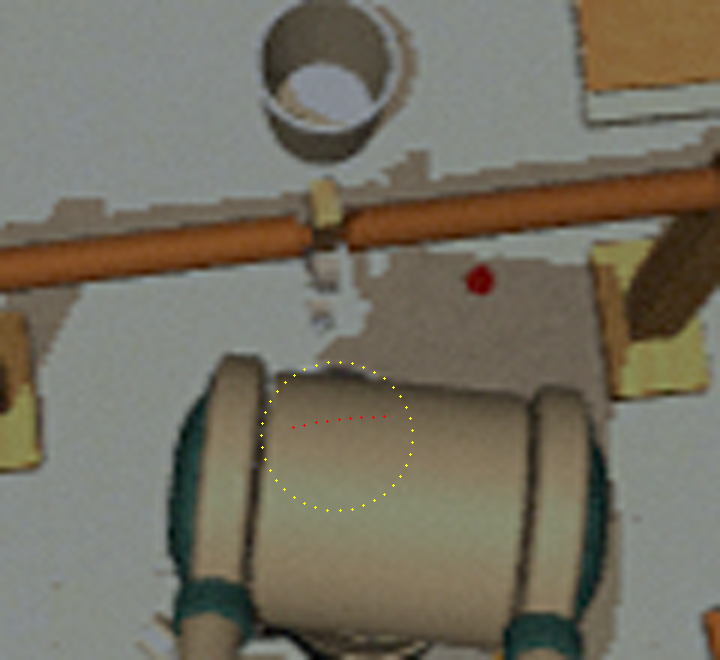

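```bash
python3 -m creep '[[0,-0.2,0,0,0,0,0],[0,-0.4,0,0,0,0,0],[0,-0.6,0,0,0,0,0],[0,-0.8,0.01,0,0,0,0],[0,-0.95,0.01,0,0,0,0],[0,-1,0.01,0,0,0,0]]'
python3 - <<'E'
from h import *; from bench import readout,vision
np.set_printoptions(precision=4,suppress=True)
P=(.6574,.0257,.108)
st=readout.read_state();print(plan(st,W(P,[[-.077,0,.0975]])[0],.108))
e=st["eef_pos"]; y=.108
Q=(e[0],e[1],y)
bail=[(.076,v,e[2]+.0793-4*(v/.015)**2*.001) for v in np.linspace(-.02,.02,9)]
p=vision.get_image("side")
im=cv2.resize(p["image"][120:240,310:410],None,fx=8,fy=5,interpolation=cv2.INTER_CUBIC)
im2=im.copy()
for u in (proj(p,W(Q,bail))-[310,120]+.5)*[8,5]: cv2.circle(im2,(int(u[0]),int(u[1])),1,(0,0,255),-1)
cv2.imwrite("pics/s15.png",im2)
E
```

```text
time_s: 18.33
eef_pos: [0.553, 0.014, 0.0983]
tcp_rot: [[-0.994, -0.108, 0.001], [-0.108, 0.994, 0.0], [-0.001, -0.0, -1.0]]
contact_force: [0.1, 0.8, -1.4]
grip_width: 0.0088
(array([-0.934,  0.013,  0.026]), array([-0.001,  0.013,  0.003]))
```

View pics/s15.png

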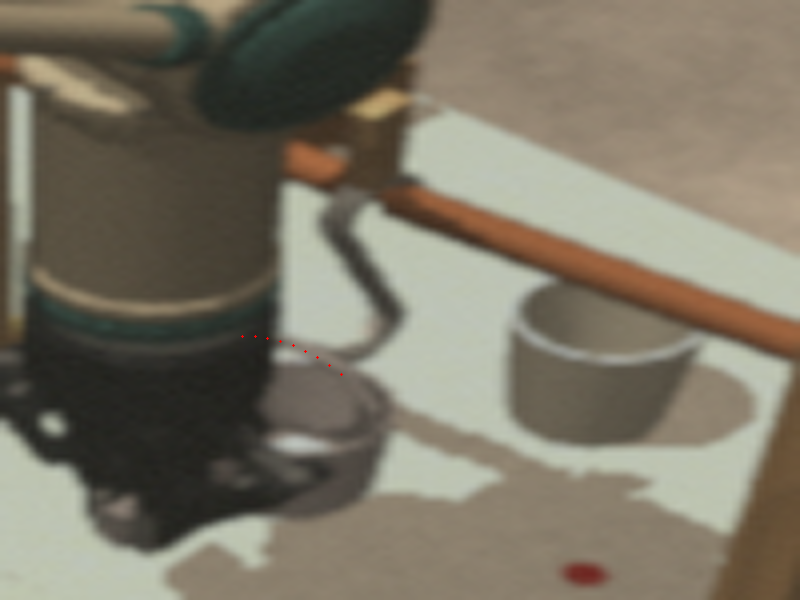

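```bash
python3 -m creep '[[0,-0.15,0,0,0,0,0],[0,-0.3,0.01,0,0,0,0],[0,-0.45,0.01,0,0,0,0],[0,-0.6,0.01,0,0,0,0],[0,-0.7,0.01,0,0,0,0],[0,-0.8,0.01,0,0,0,0],[0,-0.9,0.01,0,0,0,0],[0,-0.9,0.01,0,0,0,0]]'
python3 - <<'E'
from h import *; from bench import readout,vision
np.set_printoptions(precision=4,suppress=True)
P=(.6574,.0257,.108)
st=readout.read_state();print(plan(st,W(P,[[-.077,0,.0975]])[0],.108),st["contact_force"])
p=vision.get_image("side")
cv2.imwrite("pics/s16.png",cv2.resize(p["image"][120:240,310:410],None,fx=8,fy=5,interpolation=cv2.INTER_CUBIC))
p=vision.get_image("top")
cv2.imwrite("pics/t16.png",cv2.resize(p["image"][120:220,280:380],None,fx=6,fy=6,interpolation=cv2.INTER_CUBIC))
E
```

```text
time_s: 19.05
eef_pos: [0.5793, 0.0171, 0.0982]
tcp_rot: [[-0.994, -0.108, 0.001], [-0.108, 0.994, 0.0], [-0.001, -0.0, -1.0]]
contact_force: [0.0, 0.2, -1.6]
grip_width: 0.0084
(array([-0.053,  0.003,  0.025]), array([-0.   ,  0.009,  0.001])) [ 0.0084  0.2414 -1.6355]
```

View pics/s16.png

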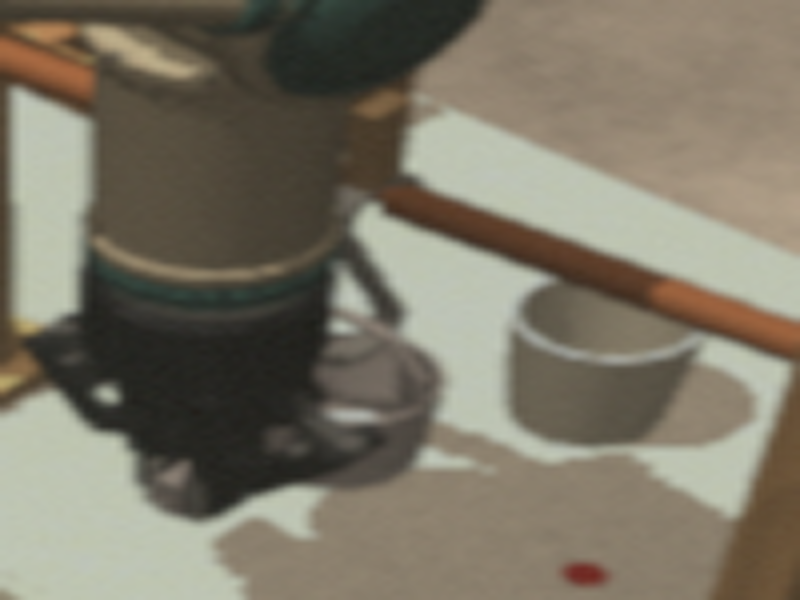

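View pics/t16.png

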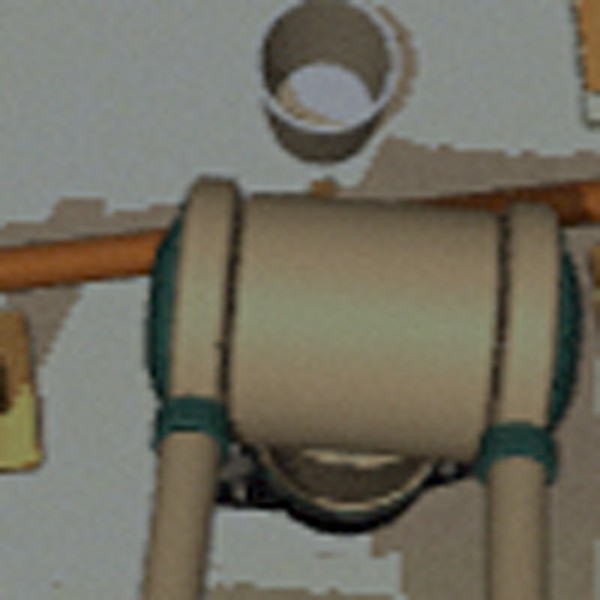

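```bash
python3 -m creep '[[0,-0.03,0,0.1,0,0,0],[0,-0.03,0,0.2,0,0,0],[0,-0.03,0,0.3,0,0,0],[0,-0.03,0,0.4,0,0,0],[0,-0.03,0,0.5,0,0,0],[0,-0.03,0,0.55,0,0,0],[0,-0.03,0,0.55,0,0,0]]'; python3 -m creep '[[0,0,0,0.04,0,0,0],[0,0,0,0.08,0,0,0],[0,0,0,0.12,0,0,0],[0,0,0,0.12,0,0,0]]'
```

```text
time_s: 19.73
eef_pos: [0.579, 0.0173, 0.0811]
tcp_rot: [[-0.994, -0.108, -0.001], [-0.108, 0.994, 0.0], [0.001, 0.0, -1.0]]
contact_force: [1.9, 0.2, -1.1]
grip_width: 0.0087
time_s: 20.07
eef_pos: [0.5793, 0.0172, 0.078]
tcp_rot: [[-0.994, -0.108, -0.0], [-0.108, 0.994, 0.0], [0.0, 0.0, -1.0]]
contact_force: [1.0, 0.4, -1.3]
grip_width: 0.0088
```

```bash
python3 -m creep '[[0,0,0,0.04,0,0,0],[0,0,0,0.08,0,0,0],[0,0,0,0.08,0,0,0]]'; python3 -m creep '[[0,0,0,0.03,0,0,0],[0,0,0,0.06,0,0,0],[0,0,0,0.06,0,0,0]]'
```

```text
time_s: 20.32
eef_pos: [0.5794, 0.0172, 0.0756]
tcp_rot: [[-0.994, -0.108, -0.0], [-0.108, 0.994, 0.0], [0.0, 0.0, -1.0]]
contact_force: [0.4, -0.6, -0.0]
grip_width: 0.0087
time_s: 20.57
eef_pos: [0.5805, 0.0172, 0.0746]
tcp_rot: [[-0.994, -0.108, 0.003], [-0.108, 0.994, -0.0], [-0.003, -0.0, -1.0]]
contact_force: [-0.4, -0.8, 2.8]
grip_width: 0.0089
```

Run:
```python
from h import *; from bench import readout,vision
p=vision.get_image("side")
cv2.imwrite("pics/s17.png",cv2.resize(p["image"][120:240,310:410],None,fx=8,fy=5,interpolation=cv2.INTER_CUBIC))
print(readout.read_state()["contact_force"])
```

```text
[0.40602885 0.38812672 2.86747675]
```

View pics/s17.png

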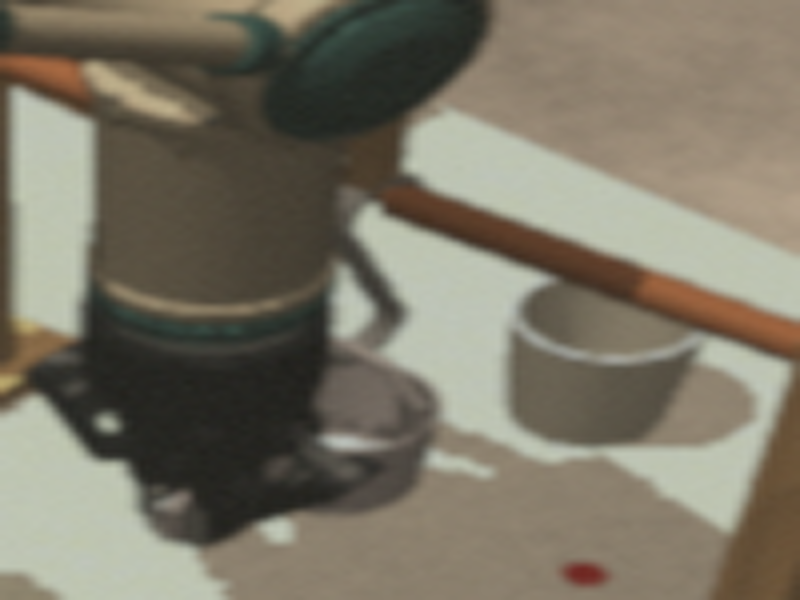

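```bash
python3 -m creep '[[0,0,0,-0.03,0,0,0],[0,0,0,-0.03,0,0,0],[11,0,0,-0.03,0,0,0],[12,0,0,-0.03,0,0,0],[14,0,0,-0.03,0,0,0],[18,0,0,-0.03,0,0,0],[24,0,0,-0.03,0,0,0],[30,0,0,-0.03,0,0,0]]' 30
python3 -m creep '[[34,0,0,0,0,0,0],[34,0,0,0,0,0,0],[34,0,0,0,0,0,0],[34,0,0,0,0,0,0],[34,0,0,0,0,0,0],[34,0,0,0,0,0,0]]'
python3 - <<'E'
from h import *; from bench import readout,vision
p=vision.get_image("side")
cv2.imwrite("pics/s18.png",cv2.resize(p["image"][120:240,310:410],None,fx=8,fy=5,interpolation=cv2.INTER_CUBIC))
p=vision.get_image("wrist"); cv2.imwrite("pics/w18.png",p["image"])
E
```

```text
time_s: 21.28
eef_pos: [0.5793, 0.0172, 0.0747]
tcp_rot: [[-0.994, -0.108, -0.0], [-0.108, 0.994, 0.0], [0.0, 0.0, -1.0]]
contact_force: [-0.2, -0.4, 0.2]
grip_width: 0.0299
time_s: 21.78
eef_pos: [0.5794, 0.0172, 0.0749]
tcp_rot: [[-0.994, -0.108, 0.0], [-0.108, 0.994, 0.0], [-0.0, 0.0, -1.0]]
contact_force: [-0.3, -1.2, -0.7]
grip_width: 0.0341
```

View pics/s18.png

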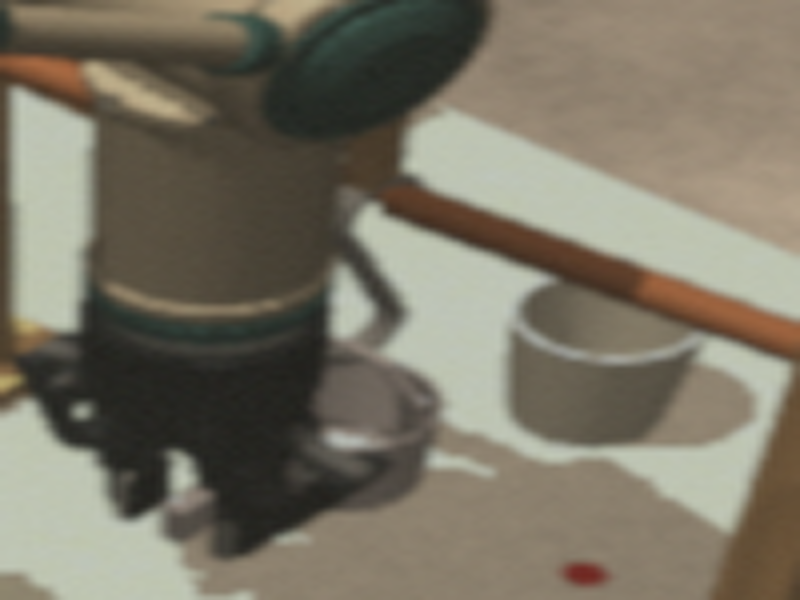

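View pics/w18.png

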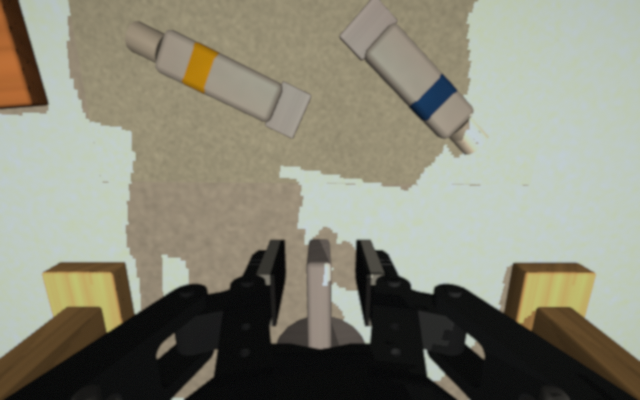

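```bash
python3 -m creep '[[40,0.1,0,0,0,0,0],[40,0.3,0,0,0,0,0],[40,0.6,0,0,0,0,0],[40,1,0,0,0,0,0],[40,1.5,0,0,0,0,0],[40,2,0,0,0,0,0],[40,2.6,0,0,0,0,0],[40,3.2,0,0,0,0,0]]'
python3 -m creep '[[40,0.6,0,-0.5,0,0,0],[40,1.2,0,-1.5,0,0,0],[40,1.8,0,-2.5,0,0,0],[40,2.4,0,-3.5,0,0,0],[40,2.4,0,-3.5,0,0,0],[40,2.4,0,-3.5,0,0,0],[40,2.4,0,-3.5,0,0,0],[40,2.4,0,-3.5,0,0,0]]'
python3 - <<'E'
from h import *; from bench import readout,vision
for n in("side","top"):
    p=vision.get_image(n); cv2.imwrite(f"pics/{n[0]}19f.png",p["image"])
    im=p["image"][120:240,290:420] if n=="side" else p["image"][120:220,270:400]
    cv2.imwrite(f"pics/{n[0]}19.png",cv2.resize(im,None,fx=6,fy=5,interpolation=cv2.INTER_CUBIC))
E
```

```text
time_s: 22.55
eef_pos: [0.4821, 0.0068, 0.0748]
tcp_rot: [[-0.994, -0.108, -0.001], [-0.108, 0.994, 0.0], [0.001, 0.0, -1.0]]
contact_force: [-0.3, 0.2, -0.3]
grip_width: 0.0398
time_s: 23.22
eef_pos: [0.4117, -0.0008, 0.1787]
tcp_rot: [[-0.994, -0.108, -0.002], [-0.108, 0.994, 0.0], [0.002, 0.001, -1.0]]
contact_force: [-0.2, -0.1, -0.3]
grip_width: 0.0402
```

View pics/s19.png

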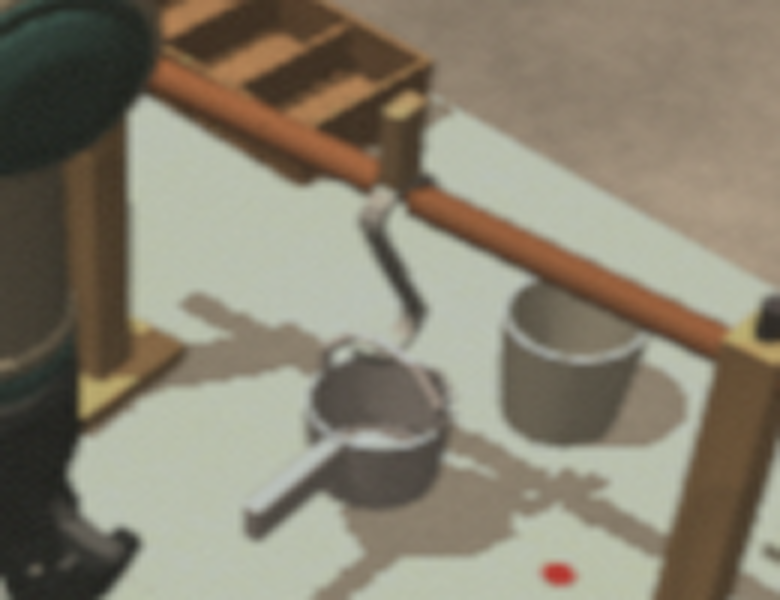

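View pics/t19.png

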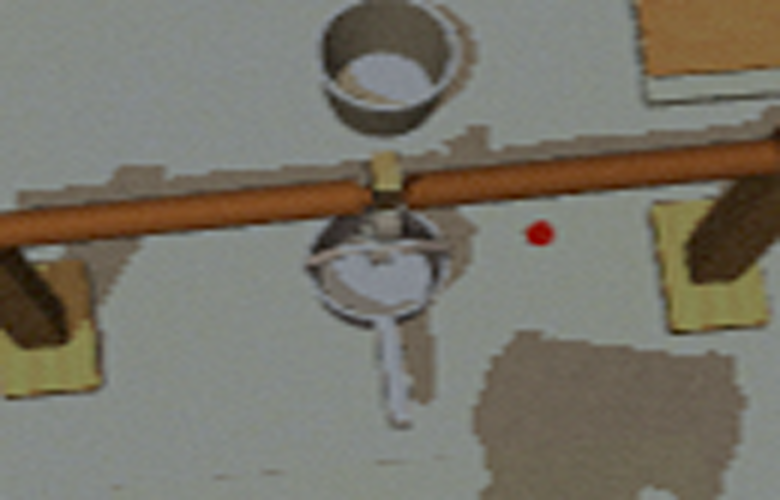

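```bash
for i in 1 2 3; do python3 -m creep '[[40,0,0,0,0,0,0],[40,0,0,0,0,0,0],[40,0,0,0,0,0,0],[40,0,0,0,0,0,0],[40,0,0,0,0,0,0],[40,0,0,0,0,0,0],[40,0,0,0,0,0,0],[40,0,0,0,0,0,0]]' | head -1
python3 - <<'E'
from h import *; from bench import readout,vision
import os
p=vision.get_image("side")["image"]; g=cv2.cvtColor(p,cv2.COLOR_BGR2GRAY)[140:235,325:375].astype(np.float32)
if os.path.exists("prev.npy"):
    q=np.load("prev.npy"); print(cv2.phaseCorrelate(q,g),np.abs(q-g).mean(),np.abs(q-g).max())
np.save("prev.npy",g); cv2.imwrite("pics/s20.png",p)
E
done
```

```text
time_s: 23.98
time_s: 24.7
((0.013755409676026176, -0.02546355549368684), 1.002490641772747) 0.85410523 4.0
time_s: 25.42
((0.02859439485931148, 0.029865128579075417), 0.9918396246433258) 0.8692632 6.0
```

View pics/s20.png

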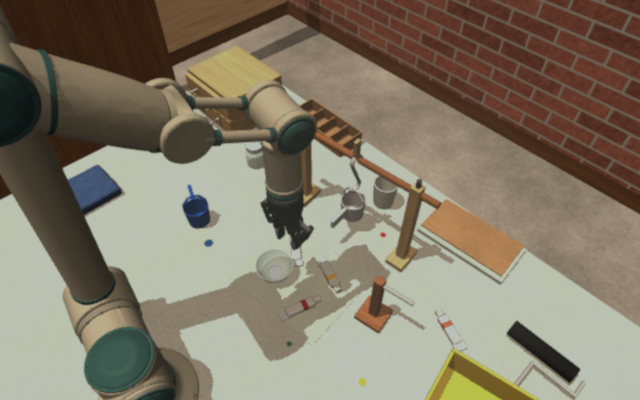

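The pail hangs still and the bystanders haven't moved, so I'm handing the job in.

```bash
python3 -c "
from bench import bot
print(bot.finish_job())"
```

```text
the job is handed in; nothing more can be done
None
```

The S-hook is seated in the rail's neck and the pail hangs from its lower curl. I handed the job in at about 25.5 s of the 72 s allowed.

- **Hook:** I gripped the tab, lifted the hook about 28 mm and drew it off the stand. I then lowered it onto the bar where the pictures showed the neck. It touched about 4 mm lower than the plain bar would have stopped it. A gentle slide met the neck's shoulder on the robot's left side (+y) at about 7.5 N. I did not reach the other shoulder, so I set the hook midway using the 18 mm neck length given. I let go at almost no load, and the later pictures show it still in the neck.
- **Pail:** I gripped the silver pail by its fin, carried it level and brought the bail in over the free end of the lower curl. It touched about 2 mm higher than I had worked out, with under 5 N on the hook, and the pictures showed the bail inside the curl. I let go and backed straight off towards the robot.
- **Last checks:** Three side pictures about 0.7 s apart showed no movement beyond noise (under 0.05 px). The pail is upright with its fin on the robot side, and the arm is clear of everything. By eye, the blue pail and the other things on the bench are where they started. The force readings at the ends of moves never went above about 9 N.
- **Disagreements:** My model of the hook and bail sat about 1 px (2–3 mm) off in the side picture. The pail's position also differed by a few millimetres between the wrist camera and the other two. Both were small enough to fit the clearances.

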